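# Set up the filter stack on the optical rail

### The arm

A 6-joint arm with a two-finger parallel gripper is mounted at the origin on a cart in front of the work surface, level with it; the furniture and walls round the work are solid. World frame = base frame: x ahead of the robot, y to its left, z up, the work surface at z = 0. Lengths are in mm, angles in rad, forces in N, time in s.
With the tool pointing down it reaches from about 325 to 750 mm from the base axis. Payload 7.6 kg.
Tool frame: the origin (TCP) lies at the centre of the arm's flange, where the gripper is bolted on; the fingertips stand 173 mm ahead of it and the grasp point (between the pads) lies 155 mm ahead of it; x points along the fingers, y is the direction in which the jaws open and shut, and the axes are right-handed (so a half turn about x gives the same grasp; the last joint's range is limited). The gripper opens to 85 mm and grips with 20 to 120 N. Pads are 22 mm wide; open, the fingers measure 114 mm over their backs; the gripper's body (76 mm by 85 mm) begins 54 mm behind the grasp point. The pads swing forward as they close: fully open they stand 13 mm farther back than shut.
Start: joints at [-1.366, 0.052, 1.401, -0, 1.689, -0.07], TCP at [142.482, -505.3, 404.723] pointing down, gripper open.
Joint ranges: [-2.9, 2.9], [-0.91, 2.17], [0.12, 2.37], [-1.06, 4.2], [0.26, 2.73], [-2.93, 2.93]. Speed limits (rad/s): [2.57, 2.57, 3.01, 3.14, 3.14, 3.14].

### API

Orientations are given as a unit quaternion [x, y, z, w].
In Python, from workcell import bot gives the robot as it stands.
- The arm moves only by the tool jog_arm, never from a script. Its argument "targets" is a list of rows, each an object with "dp": the shift along the world's x, y, z in mm, a list of three; "delta_rot": the turn, a rotation vector about the world's x, y, z in degrees, a list of three; "gripper": the finger opening in mm, from 0 to 85.4. A call has 1 to 10 rows; each row shifts and turns the pose as measured when the row begins; what a row does not reach is not made up. A row lasts 1/12 s, in which the tool goes at most 41.7 mm and 7.16 degrees, less where a joint would pass 70% of its speed; a pose out of reach is approached as far as the arm can. A call is refused whole if a number of a shift passes 41.7 or a number of a turn 7.16, either way. A call with a gripper value outside its range is refused whole. The fingers move at their own pace and stop on an object; "squeeze" is the grip in N (left out, the last holds). Time passes only in rows, so rows that do not move let the fingers close. It gives the time, the measured TCP pose, the force and the opening at its end, in the units of the state.
- bot.observe(): the state, without advancing time (a new reading comes with each control period).
- bot.read_camera(name): name is "side" or "top"; returns the picture (400x640x3 uint8, red, green, blue); there is no depth.
- bot.calibration(name): a dict with "intrinsics" (3x3 intrinsics, pixels), "k1" (the pictures are not rectified: a ray, as slopes to the right and down, at radius r is drawn at 1 + k1 r^2 times it, then the intrinsics apply), "rvec" (rotation vector, rad) and "tvec" (3), from world to camera coordinates, as OpenCV has them. Camera axes: x right, y down, z forward; pixel columns grow to the right and rows downward; lengths in mm; the calibration is good to about 2 mm. A picture is of the moment at which its call begins. calibration takes no time and is no camera call.
- bot.finish_job(): hands the job in, once; it reports no verdict.
The state is a dict: "t": time; "joints": joint angles; "joint_velocities": joint speeds; "joint_efforts": joint torques, N m; "position": TCP position; "eef_rot": TCP orientation; "wrist_force": force on the tool from outside, world axes, zero at the start; "torque": the same for the moment, N m; "width": opening from 0.0 (shut) to 1.0 (fully open).
Only numpy, scipy, OpenCV 4.12 (cv2) and the standard library are available. Lean on these libraries where they do the work, as an engineer would, in place of code of your own. Each camera call takes 0.05 s, during which the arm holds its last target.

### The job

Get the lamp's optical rail ready: set the slotted filter carriage onto the dovetail rail from the rail's open end, slide it fully home against the lamp's carrier and swing its clamp lever all the way down until it is tight. Then take every filter frame with a glass window down from the storage board - lift it up on its keyhole until the hole clears the screw head, then draw it off - and stand each one upright, fully down in a slot of its own on the carriage, either face first. Leave the solid blank plate hanging on its screw, and do not disturb the other things on the bench.

Things in the scene. Friction and masses are not known exactly. Their poses are not given: they have to be found in the camera images.
- rail: Aluminium dovetail rail fixed on the bench along its own y, from y -160 to +120 mm; origin on the bench. Flange 84 mm wide, 8 mm high; dovetail 30 mm wide at z = 12, 44 mm wide from z = 22 to its top at z = 26. Its +y end is open, tapered over the last 22 mm. At the -y end sits the lamp (black barrel on a dark carrier, 108 mm high); the carrier's flat face at y = -80 is the stop.
- rail_home (a point): Where the carriage's origin is when it is home, touching the lamp's carrier: on the rail's centre line, 9.5 mm above the bench; axes as the rail's. Clamping then raises the carriage by about 2 mm.
- rail_open_end (a point): Middle of the open (+y) end of the rail, 26 mm above the bench; axes as the rail's. The carriage comes on here, moving along the rail's -y, lever side (-x) to the robot.
- carriage: Grey filter carriage, 0.36 to 0.53 kg, 140 mm long (y), 79 wide (x); origin: centre of its underside, on which it stands. Below, a dovetail channel along y fits the rail with 1.3 mm play a side; its ceiling, 16.5 mm up, rests on the rail. On top four slots (walls up to z = 54.5) and a black grip block, 36 x 14 mm (x, y), z 54.5 to 95.5. Clamp lever on its -x side.
- grip (a point): Centre of the carriage's grip block, 76.5 mm above the carriage's underside; the block is 36 mm in the carriage's x, 14 mm in its y and ends 19 mm above this point.
- clamp_lever (a joint): Clamp lever of the carriage, rad: 0 loose (up, leaning 20 degrees from upright to the carriage's +y), 1.4 fully down and tight (30 degrees above level, pointing to the carriage's -y). Turns about the carriage's x and stays where it is left (friction 0.1 N m); over the last half its cam bears on the rail's flange and lifts the carriage, up to about 15 N at the ball.
- lever_ball (a point): Centre of the black ball, 20 mm across, at the end of the lever, 58 mm from the pivot. Its centre is 38 mm off the carriage's side, so it can be pinched along the carriage's x and led round its arc, or pushed.
- lever_pivot (a point): Point on the lever's axis (the carriage's x) in the plane in which the ball moves, 14 mm above the carriage's underside.
- slot_0 (a point): Middle of the floor of the slot at carriage y = -56 mm, 26.5 mm above its underside; axes as the carriage's. A slot takes one plate, its width along the carriage's x: 8.2 mm wide, 20 mm deep, then flared to 20 mm at the mouth 28 mm above the floor; 67 mm between the end cheeks.
- slot_1 (a point): Middle of the floor of the slot at carriage y = -24 mm, 26.5 mm above its underside; axes as the carriage's. A slot takes one plate, its width along the carriage's x: 8.2 mm wide, 20 mm deep, then flared to 20 mm at the mouth 28 mm above the floor; 67 mm between the end cheeks.
- slot_2 (a point): Middle of the floor of the slot at carriage y = 24 mm, 26.5 mm above its underside; axes as the carriage's. A slot takes one plate, its width along the carriage's x: 8.2 mm wide, 20 mm deep, then flared to 20 mm at the mouth 28 mm above the floor; 67 mm between the end cheeks.
- slot_3 (a point): Middle of the floor of the slot at carriage y = 56 mm, 26.5 mm above its underside; axes as the carriage's. A slot takes one plate, its width along the carriage's x: 8.2 mm wide, 20 mm deep, then flared to 20 mm at the mouth 28 mm above the floor; 67 mm between the end cheeks.
- board: White storage board, fixed, 372 mm long (y), front face to its -x, top edge 130 mm up; origin on the bench under the middle of the front face. Screws at y = -120, -40, 40, 120 mm, 120 mm up: shank 8 mm thick, 10 mm long, then a head 13 mm across, 5 mm thick. A plate hangs with its slot's end on the shank; raised 24 mm (+-3) the round hole clears the head and the plate draws off along the board's -x.
- frame_0: Filter frame: aluminium plate with a round glass window; may be absent. Plate 6 mm thick (x), 64 wide (y), 112 tall (z), plus a finger tab on top, 36 wide, z 112 to 154, to be held by its two side edges. Origin: middle of the lower edge. Keyhole on the centre line: 20 mm round hole centred at z = 74, below a 10 mm slot ending at z = 102. Window 31 mm, centre z = 43. 0.08 to 0.15 kg.
- frame_1: As frame_0.
- frame_2: As frame_0.
- blank: Blank plate, hanging like the frames and of the same size, keyhole and tab, but solid, without a window. It stays on its screw.
- petri_a: closed petri dish, 60 mm across, 15 mm high, bystander
- forceps: steel forceps, 134 mm, lying, bystander
Mind the look-alikes: they are no part of the job. What is shaped like the frame_0 but pink is not meant.

How it is judged:
By the outcome, as a careful person would: the job done as asked, in the order asked, and still so for the second after the job is handed in, with the robot touching nothing.
Of frame_0, frame_1, frame_2 only 2 to 3 are there at a start; the rules pass over those that are not, and their reading is None.
At some moment in a run one of carriage may be knocked a few centimetres aside while the robot is not near it.
It also fails if it takes over 208 s, if anything falls off the work surface, if the arm or the gripper's body presses on something with over 40 N, if the wrist force passes 120 N, or if a joint passes its speed limit or range.

## Working session

There is one attempt and no reset: what is moved stays moved. The work goes in short steps, Python scripts to look and compute and a tool call to move; the robot and the scene stay as the last step left them, time stands still between calls to the robot, and variables do not carry over. Pictures are saved under pics/ and viewed, and the job is handed in when it is done.

Besides the shell and the picture viewer there is one more tool, called after "Emit:" in YAML: its name, and indented under it one key for each argument. jog_arm: Moves the arm, as the interface text tells. Its arguments: {"type":"object","properties":{"targets":{"type":"array"},"squeeze":{"type":"number"}},"required":["targets"]}

```bash
ls; mkdir -p pics; cat > h.py <<'E'
import numpy as np, cv2
from workcell import bot
def cal(n):
    c=bot.calibration(n); K=np.array(c["intrinsics"],float); R=cv2.Rodrigues(np.array(c["rvec"],float))[0]; t=np.array(c["tvec"],float).ravel()
    return K,c["k1"],R,t
def proj(n,P):
    K,k,R,t=cal(n); p=np.atleast_2d(P)@R.T+t; s=p[:,:2]/p[:,2:]; r2=(s**2).sum(1,keepdims=True); s=s*(1+k*r2); return s@K[:2,:2].T+K[:2,2]
def ray(n,uv):
    K,k,R,t=cal(n); u=cv2.undistortPoints(np.array(uv,float).reshape(-1,1,2),K,np.array([k,0,0,0.])).reshape(-1,2)
    d=np.c_[u,np.ones(len(u))]@R; return -R.T@t,d/np.linalg.norm(d,axis=1,keepdims=True)
def onz(n,uv,z):
    c,d=ray(n,uv); return c+d*((z-c[2])/d[:,2:])
def tri(uv1,uv2,a="side",b="top"):
    c1,d1=ray(a,uv1);c2,d2=ray(b,uv2);d1=d1[0];d2=d2[0]
    A=np.c_[d1,-d2]; s=np.linalg.lstsq(A,c2-c1,rcond=None)[0]; p=c1+s[0]*d1;q=c2+s[1]*d2
    return (p+q)/2,np.linalg.norm(p-q)
def snap(n,f):
    im=bot.read_camera(n)[:,:,::-1].copy(); cv2.imwrite("pics/"+f+".png",im); return im
E
python3 - <<'E'
from h import *
for n in("side","top"):
    snap(n,n+"0"); print(n,ray(n,[[320,200]]),cal(n)[0][0,0],cal(n)[1])
print(bot.observe())
E
```

```text
pics
side (array([ -75.7963059 , 1213.10385684,  660.21355719]), array([[ 0.46420557, -0.75550629, -0.46230232]])) 457.454564671654 -0.09574637719612676
top (array([ 376.04296952,  299.07951351, 1302.7649175 ]), array([[ 0.07992666, -0.03878524, -0.9960459 ]])) 478.7705954079985 -0.003765042339355152
{'t': 0.1, 'joints': array([-1.36629610e+00,  5.27929994e-02,  1.40162426e+00, -1.03344625e-06,
        1.68859324e+00, -7.02819607e-02]), 'joint_velocities': array([ 0.00149901, -0.00443249, -0.00153126, -0.00175872,  0.00084166,
        0.00107462]), 'joint_efforts': array([ 6.38676629e-04, -3.82584035e+01, -3.60986638e+01, -3.90032505e-05,
        4.81467214e-03, -1.84447862e-05]), 'position': array([ 142.47885844, -505.27465587,  403.94587244]), 'eef_rot': array([-0.70040934, -0.09734489,  0.7004773 , -0.09634462]), 'wrist_force': array([ 0.14537301,  0.84484693, -0.22177075]), 'torque': array([0.02086167, 0.05356564, 0.02593675]), 'width': 0.9991974136942293}
```

```bash
ls pics
```

```text
side0.png
top0.png
```

View pics/side0.png

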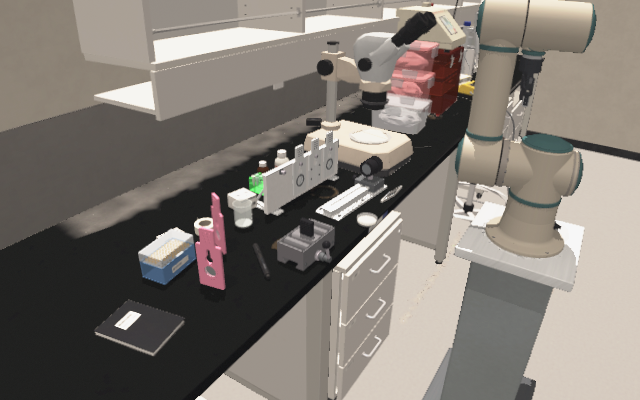

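View pics/top0.png

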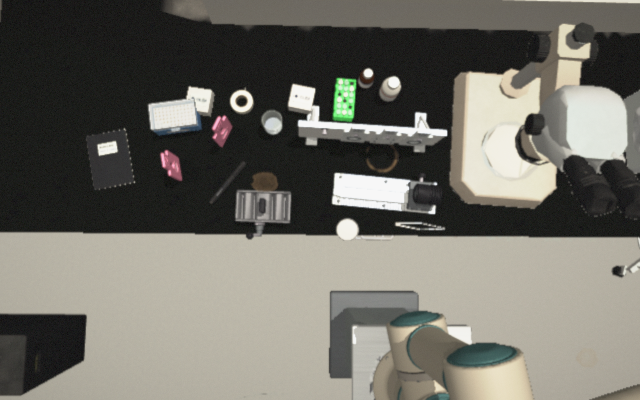

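Side: the board holds about four plates around (300,170), the rail is at (355,200), the carriage at (305,243) and pink look-alikes at (212,250). Top: carriage (263,206), rail (385,193), board (372,132). I'll zoom in.

```bash
python3 - <<'E'
import cv2
a=cv2.imread("pics/side0.png");b=cv2.imread("pics/top0.png")
cv2.imwrite("pics/s1.png",cv2.resize(a[120:280,230:420],None,fx=4,fy=4,interpolation=cv2.INTER_CUBIC)[:600])
cv2.imwrite("pics/t1.png",cv2.resize(b[90:250,220:460],None,fx=3.3,fy=3.3,interpolation=cv2.INTER_CUBIC))
E
```

```text
(no output)
```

View pics/s1.png

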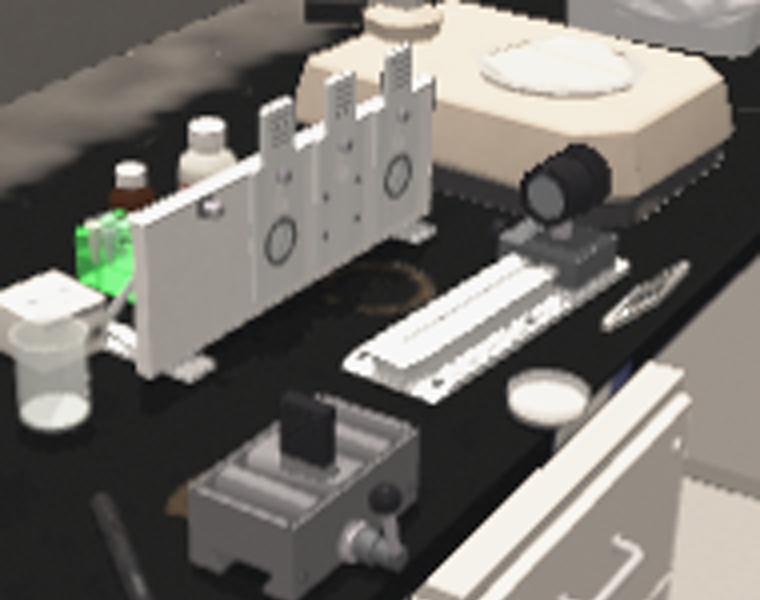

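View pics/t1.png

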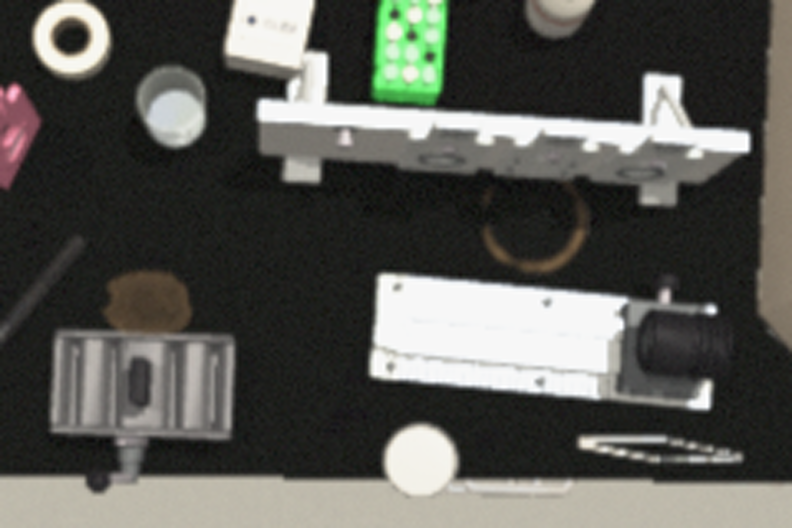

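The board has windowed frames on its y=+40 and y=-120 screws, the dotted windowless blank at -40, and an empty +120 screw. Next I'll measure the edges to sub-pixel.

```bash
cat >> h.py <<'E'
def edge(im,p,q,half=5,margin=.12,ch=None,n=60):
    """fit line to strongest gradient near segment p-q; returns point, dir(px), rms"""
    g=cv2.cvtColor(im,cv2.COLOR_BGR2GRAY).astype(np.float32) if ch is None else im[:,:,ch].astype(np.float32)
    p=np.array(p,float);q=np.array(q,float);d=(q-p)/np.linalg.norm(q-p);nn=np.array([-d[1],d[0]])
    ss=np.linspace(-half,half,8*half+1);pts=[]
    for a in np.linspace(margin,1-margin,n):
        c=p+a*(q-p);X=c+ss[:,None]*nn
        v=cv2.remap(g,X[:,0].astype(np.float32).reshape(-1,1),X[:,1].astype(np.float32).reshape(-1,1),cv2.INTER_LINEAR).ravel()
        gr=np.abs(np.gradient(cv2.GaussianBlur(v.reshape(-1,1),(1,5),0).ravel()));i=gr.argmax();w=gr[max(0,i-4):i+5]
        pts.append(c+nn*(ss[max(0,i-4):i+5]*w).sum()/w.sum())
    pts=np.array(pts,np.float32)
    for _ in range(4):
        l=cv2.fitLine(pts,cv2.DIST_HUBER,0,.01,.01).ravel();r=(pts-l[2:])@np.array([-l[1],l[0]]);s=max(.15,np.median(abs(r))*2.5);pts=pts[abs(r)<s]
    return l[2:],l[:2],float(np.sqrt((r**2).mean())),len(pts)
def isect(a,b):
    A=np.c_[a[1],-b[1]];s=np.linalg.solve(A,b[0]-a[0]);return a[0]+a[1]*s[0]
E
cat > m1.py <<'E'
from h import *
import sys
b=cv2.imread("pics/top0.png")
f=lambda x,y:np.array([220+x/3.3-.35,90+y/3.3-.35])
# carriage top corners
C=[f(57,332),f(234,335),f(232,438),f(52,436)]
E=[edge(b,C[i],C[(i+1)%4],3) for i in range(4)]
cs=[isect(E[i-1],E[i]) for i in range(4)]
print([e[2:] for e in E],np.round(cs,1).tolist())
W=onz("top",cs,54.5);print(W.round(1));print("sides",[np.linalg.norm(W[i]-W[i-3]).round(1) for i in range(4)],"ctr",W.mean(0))
# rail flange
C=[f(380,274),f(620,287),f(610,398),f(371,377)]
E=[edge(b,f(380,274),f(620,290),3),edge(b,f(380,274),f(371,377),3),edge(b,f(371,377),f(710,408),3)]
print([e[2:] for e in E])
cs=[isect(E[0],E[1]),isect(E[2],E[1])]
W=onz("top",cs,8);print("rail end",W.round(1),np.linalg.norm(W[0]-W[1]),"mid",W.mean(0))
for e in(E[0],E[2]):
    P=onz("top",[e[0]-60*e[1],e[0]+60*e[1]],8);d=P[1]-P[0];print("yaw of -y",np.degrees(np.arctan2(d[0],-d[1])))
d=W[0]-W[1];print("end yaw",np.degrees(np.arctan2(d[1],d[0])))
E
python3 m1.py
```

```text
[(0.05034102499485016, 29), (0.06413373351097107, 55), (0.051942918449640274, 33), (0.07835996896028519, 50)] [[236.10000610351562, 189.10000610351562], [290.79998779296875, 190.89999389648438], [289.3999938964844, 222.89999389648438], [234.8000030517578, 220.89999389648438]]
[[502.2 469.8  54.5]
 [499.2 327.1  54.5]
 [415.7 329.7  54.5]
 [419.4 470.9  54.5]]
sides [np.float64(142.8), np.float64(83.5), np.float64(141.3), np.float64(82.8)] ctr [459.10541652 399.38173127  54.5       ]
[(0.15485501289367676, 60), (0.2211492508649826, 60), (0.1479395627975464, 57)]
rail end [[557.2 210.1   8. ]
 [470.  217.3   8. ]] 87.44220481899526 mid [513.5789662  213.71995755   8.        ]
yaw of -y -4.961809107805936
yaw of -y -4.958503330373098
end yaw -4.736420248252543
```

```bash
cat > m2.py <<'E'
from h import *
from scipy.spatial.transform import Rotation as Ro
print(Ro.from_quat(bot.observe()["eef_rot"]).as_matrix().round(3))
b=cv2.imread("pics/top0.png"); a=cv2.imread("pics/side0.png")
f=lambda x,y:np.array([220+x/3.3-.35,90+y/3.3-.35])
# carriage: +x,+y edges z=54.5 ; -x,-y edges z=0
C=[f(57,332),f(234,335),f(232,438),f(52,436)]
E=[edge(b,C[i],C[(i+1)%4],3) for i in range(4)]
for e,z,nm in zip(E,[54.5,0,0,54.5],["+x","-y","-x","+y"]):
    P=onz("top",[e[0]-12*e[1],e[0]+12*e[1]],z);m=P.mean(0);d=P[1]-P[0];print(nm,m.round(2),"ang",np.degrees(np.arctan2(d[1],d[0])).round(2))
# board top back/front edges
for p,q,z in((f(262,101),f(748,133),130),(f(262,119),f(745,151),130)):
    e=edge(b,p,q,2);P=onz("top",[e[0]-60*e[1],e[0]+60*e[1]],z);d=P[1]-P[0];print("board",e[2:],P.mean(0).round(1),P.round(1).tolist(),np.degrees(np.arctan2(d[0],-d[1])))
cv2.imwrite("pics/t2.png",cv2.resize(b[112:152,290:450],None,fx=5,fy=5,interpolation=cv2.INTER_CUBIC))
cv2.imwrite("pics/s2.png",cv2.resize(a[125:220,260:345],None,fx=6,fy=6,interpolation=cv2.INTER_CUBIC))
E
python3 m2.py
```

```text
[[-0.     0.271 -0.962]
 [ 0.001 -0.962 -0.271]
 [-1.    -0.001 -0.   ]]
+x [500.62 395.97  54.5 ] ang -91.2
-y [461.83 329.62   0.  ] ang -1.77
-x [419.16 397.34   0.  ] ang -91.5
+y [460.14 470.4   54.5 ] ang -0.77
board (0.1403207629919052, 53) [663.1 147.4 130. ] [[670.7, 298.0, 130.0], [655.5, -3.2, 130.0]] -2.896449395352184
board (0.4147207736968994, 41) [645.5  85.8 130. ] [[651.2, 236.7, 130.0], [639.8, -65.0, 130.0]] -2.153954286609489h.py:28: RuntimeWarning: invalid value encountered in divide
  pts.append(c+nn*(ss[max(0,i-4):i+5]*w).sum()/w.sum())
```

View pics/t2.png

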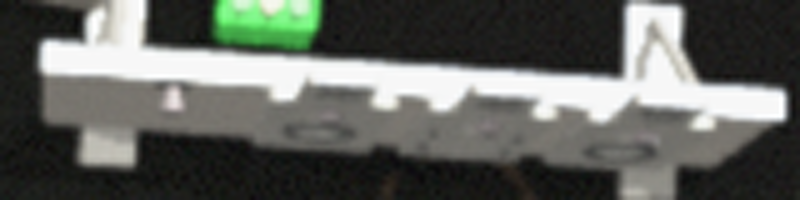

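View pics/s2.png

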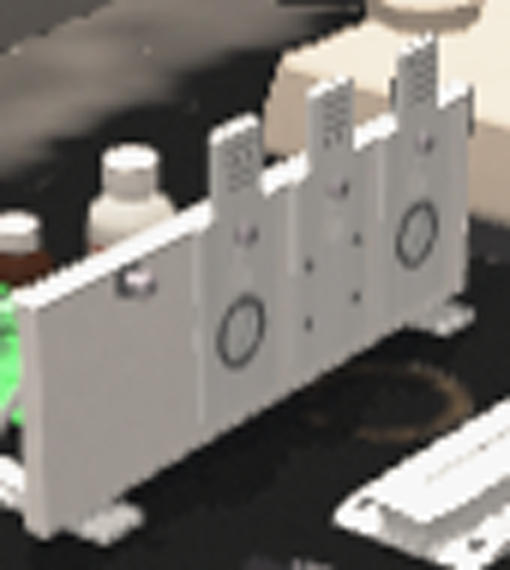

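```bash
python3 - <<'E'
from h import *
T=lambda x,y:[290+x/5-.4,112+y/5-.4]; S=lambda x,y:[260+x/6-.4,125+y/6-.4]
for nm,t,s in(("screw+120",T(172,97),S(136,280)),("win40",T(320,131),S(241,331)),("win-120",T(619,152),S(417,235)),
 ("tab40 left top",T(272,96),S(212,128)),("tab40 right top",T(388,106),S(258,115)),("tab-120 l",T(592,120),S(398,50)),("tab-120 r",T(705,128),S(433,37)),
 ("board top+y front",T(42,74),S(20,300)),("board top -y front",T(783,121),S(468,88)),("dot",T(515,147),S(308,265))):
    print(nm,*tri([s],[t]))
E
```

```text
screw+120 [646.09208745 245.41638614 123.64776689] 3.6622913867364066
win40 [641.45775636 164.30265321  66.7689174 ] 2.3823863571446515
win-120 [632.38689726   5.88050096  66.73019304] 1.9589346091685442
tab40 left top [632.14973721 201.04269504 190.43673991] 3.7651734277446876
tab40 right top [635.54058517 146.99770079 178.96693259] 14.745257936033177
tab-120 l [622.66936033  47.46650778 188.00769678] 2.0478201298648133
tab-120 r [626.72543255  -6.61130533 178.64341619] 13.53622559245861
board top+y front [657.63195068 312.95479886 134.63179822] 11.599461098413625
board top -y front [638.26046361 -60.687182   131.44892466] 6.921502643324497
dot [646.814543    67.99769002  65.95246628] 30.439798554079577
```

```bash
python3 - <<'E'
from h import *
for s,t in(([432,20],[592,212]),([432,20],[630,208]),([372,108],[515,140])): print(tri([s],[t]))
print(onz("top",[[592,212],[630,208],[250,237]],350),onz("top",[[250,237]],70),onz("top",[[263,232]],0))
E
```

```text
(array([ 414.05424737, -187.2157623 ,  523.01472015]), np.float64(20.905721292194844))
(array([ 428.60141355, -252.47835119,  517.99329125]), np.float64(6.047825060619684))
(array([ 600.60085733, -203.38083049,  213.78340495]), np.float64(19.53642678410427))
[[ 434.26531331 -289.69178193  350.        ]
 [ 443.21416657 -368.89046497  350.        ]
 [ 377.73849225  399.6141584   350.        ]] [[378.23677505 429.15943242  70.        ]] [[392.12249618 401.83437006   0.        ]]
```

Emit:
jog_arm:
  targets:
    - {"dp": [15,38,0]}
    - {"dp": [15,38,0]}
    - {"dp": [15,38,0]}
    - {"dp": [15,38,0]}
    - {"dp": [15,38,0]}
    - {"dp": [15,38,0]}
    - {"dp": [25,40,0]}
    - {"dp": [25,40,0]}
    - {"dp": [25,40,0]}
    - {"dp": [25,40,0]}

```text
validation failed for argument at $.ta...
```

Emit:
jog_arm:
  targets:
    - {"dp": [15,38,0],"delta_rot": [0,0,0],"gripper": 85}
    - {"dp": [15,38,0],"delta_rot": [0,0,0],"gripper": 85}
    - {"dp": [15,38,0],"delta_rot": [0,0,0],"gripper": 85}
    - {"dp": [15,38,0],"delta_rot": [0,0,0],"gripper": 85}
    - {"dp": [15,38,0],"delta_rot": [0,0,0],"gripper": 85}
    - {"dp": [15,38,0],"delta_rot": [0,0,0],"gripper": 85}
    - {"dp": [25,40,0],"delta_rot": [0,0,0],"gripper": 85}
    - {"dp": [25,40,0],"delta_rot": [0,0,0],"gripper": 85}
    - {"dp": [25,40,0],"delta_rot": [0,0,0],"gripper": 85}
    - {"dp": [25,40,0],"delta_rot": [0,0,0],"gripper": 85}

```text
t: 0.93
position: [316.2, -132.2, 394.9]
eef_rot: [-0.7, -0.097, 0.702, -0.087]
wrist_force: [0.5, -1.3, -1.4]
width: 0.996
```

Emit:
jog_arm:
  targets:
    - {"dp": [22,41,0],"delta_rot": [0,0,-5.7],"gripper": 85}
    - {"dp": [18,41,0],"delta_rot": [0,0,-5.7],"gripper": 85}
    - {"dp": [12,41,0],"delta_rot": [0,0,-5.7],"gripper": 85}
    - {"dp": [12,41,0],"delta_rot": [0,0,0],"gripper": 85}
    - {"dp": [12,41,0],"delta_rot": [0,0,0],"gripper": 85}
    - {"dp": [12,41,0],"delta_rot": [0,0,0],"gripper": 85}
    - {"dp": [10,41,0],"delta_rot": [0,0,0],"gripper": 85}
    - {"dp": [10,41,0],"delta_rot": [0,0,0],"gripper": 85}
    - {"dp": [10,41,0],"delta_rot": [0,0,0],"gripper": 85}
    - {"dp": [10,41,0],"delta_rot": [0,0,0],"gripper": 85}

```text
t: 1.77
position: [427.2, 246.8, 392.7]
eef_rot: [-0.707, -0.005, 0.707, 0.004]
wrist_force: [0.1, -1.1, -0.6]
width: 0.997
```

```bash
cat > st.py <<'E'
from h import *
from scipy.spatial.transform import Rotation as Ro
o=bot.observe();M=Ro.from_quat(o["eef_rot"]).as_matrix()
print("t",o["t"].__round__(2) if not hasattr(o["t"],'shape') else o["t"],"pos",o["position"].round(1),"F",o["wrist_force"].round(1),"Tq",o["torque"].round(2),"w",round(o["width"]*85.4,1))
y=M[:,1];print("x axis",M[:,0].round(4),"tooly ang(mod180)",round(np.degrees(np.arctan2(y[1],y[0]))%180,2),"j",o["joints"].round(2))
E
python3 st.py
```

```text
t 1.77 pos [427.2 246.8 392.7] F [ 0.1 -1.1 -0.6] Tq [ 0.   -0.05 -0.01] w 85.1
x axis [-7.000e-04  1.290e-02 -9.999e-01] tooly ang(mod180) 90.03 j [ 0.45 -0.04  1.51  0.01  1.66  2.02]
```

Emit:
jog_arm:
  targets:
    - {"dp": [10,40,0],"delta_rot": [0,0,0],"gripper": 85}
    - {"dp": [10,40,-10],"delta_rot": [0,0,0],"gripper": 85}
    - {"dp": [8,40,-30],"delta_rot": [0,0,0],"gripper": 85}
    - {"dp": [4,30,-30],"delta_rot": [0,0,0],"gripper": 85}
    - {"dp": [0,0,0],"delta_rot": [0,0,0],"gripper": 85}
    - {"dp": [0,0,0],"delta_rot": [0,0,0],"gripper": 85}

```text
t: 2.27
position: [455.4, 397.4, 322.1]
eef_rot: [-0.705, -0.007, 0.709, 0.001]
wrist_force: [0.3, -0.4, 0.7]
width: 0.999
```

```bash
python3 st.py; python3 -c "
from h import *
b=snap('top','t3'); cv2.imwrite('pics/t3z.png',cv2.resize(b[150:270,200:320],None,fx=5,fy=5))"
```

```text
t 2.27 pos [455.4 397.4 322.1] F [ 0.3 -0.4  0.7] Tq [-0.04  0.04  0.01] w 85.3
x axis [-0.0048  0.0107 -0.9999] tooly ang(mod180) 90.5 j [0.65 0.31 1.27 0.01 1.55 2.22]
```

View pics/t3z.png

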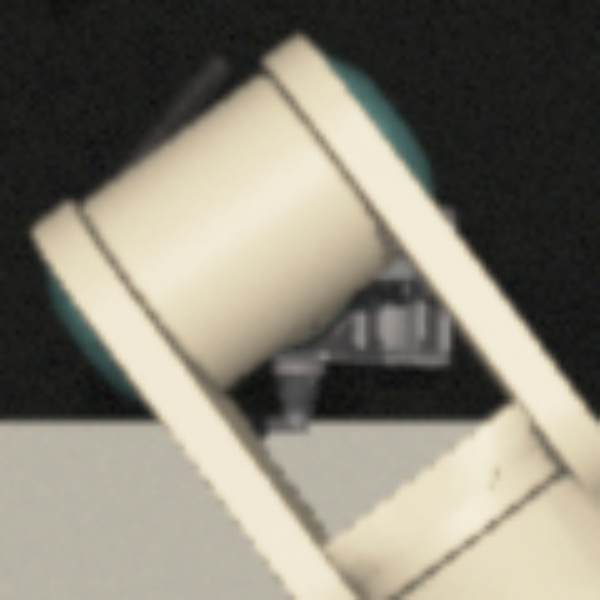

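Emit:
jog_arm:
  targets:
    - {"dp": [4.5,2.5,-25],"delta_rot": [-0.6,-0.3,-1.9],"gripper": 85}
    - {"dp": [0,0,-10],"delta_rot": [0,0,0],"gripper": 60}
    - {"dp": [0,0,0],"delta_rot": [0,0,0],"gripper": 60}
    - {"dp": [0,0,0],"delta_rot": [0,0,0],"gripper": 60}

```text
t: 2.65
position: [460.3, 396.8, 289.8]
eef_rot: [0.708, -0.009, -0.706, -0.01]
wrist_force: [1.4, -0.3, -0.0]
width: 0.703
```

```bash
python3 st.py; python3 -c "
from h import *
b=snap('side','s3'); cv2.imwrite('pics/s3z.png',cv2.resize(b[150:290,240:380],None,fx=4,fy=4))"
```

```text
t 2.65 pos [460.3 396.8 289.8] F [ 1.4 -0.3 -0. ] Tq [-0.03 -0.05 -0.03] w 60.0
x axis [ 0.0031  0.0022 -1.    ] tooly ang(mod180) 88.45 j [ 0.65  0.34  1.3  -0.    1.49  2.25]
```

View pics/s3z.png

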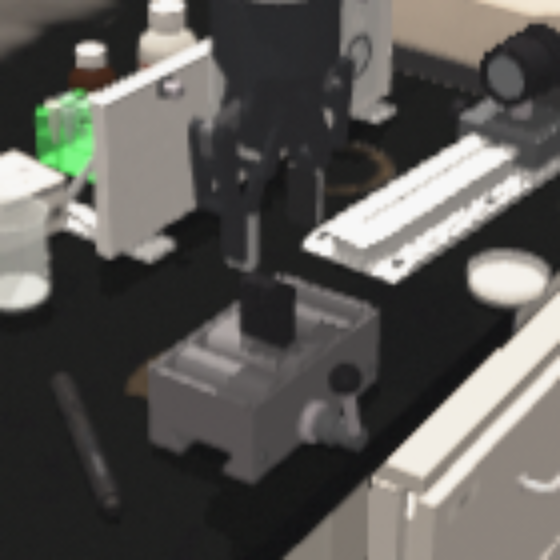

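The fingers are over the grip block at (270,305), so I'll descend and grip.

Emit:
jog_arm:
  targets:
    - {"dp": [0,2.5,-20],"delta_rot": [0,0,0],"gripper": 60}
    - {"dp": [0,0.5,-20],"delta_rot": [0,0,0],"gripper": 60}
    - {"dp": [0,0,-16],"delta_rot": [0,0,0],"gripper": 50}
    - {"dp": [0,0,0],"delta_rot": [0,0,0],"gripper": 30}
    - {"dp": [0,0,0],"delta_rot": [0,0,0],"gripper": 20}

```text
t: 3.12
position: [462.0, 398.5, 244.0]
eef_rot: [0.713, -0.005, -0.701, -0.015]
wrist_force: [0.5, -0.4, -0.1]
width: 0.309
```

```bash
python3 st.py
```

```text
t 3.12 pos [462.  398.5 244. ] F [ 0.5 -0.4 -0.1] Tq [ 0.05 -0.01 -0.01] w 26.4
x axis [ 0.0164  0.0132 -0.9998] tooly ang(mod180) 88.41 j [0.65 0.39 1.34 0.   1.39 2.25]
```

Emit:
jog_arm:
  targets:
    - {"dp": [-2,1,-10],"delta_rot": [-0.8,0.9,0.2],"gripper": 26}
    - {"dp": [0,0,0],"delta_rot": [0,0,0],"gripper": 26}
    - {"dp": [0,0,0],"delta_rot": [0,0,0],"gripper": 26}

```text
t: 3.37
position: [460.6, 399.7, 238.1]
eef_rot: [0.709, -0.008, -0.706, -0.009]
wrist_force: [0.4, 0.4, 1.2]
width: 0.305
```

```bash
python3 st.py
```

```text
t 3.37 pos [460.6 399.7 238.1] F [0.4 0.4 1.2] Tq [-0.01 -0.02  0.03] w 26.1
x axis [ 0.0041  0.0019 -1.    ] tooly ang(mod180) 88.62 j [ 0.65  0.4   1.34 -0.    1.4   2.25]
```

Emit:
jog_arm:
  targets:
    - {"dp": [0,0,-8],"delta_rot": [0,0.3,0],"gripper": 26}
    - {"dp": [0,0,-3],"delta_rot": [0,0,0],"gripper": 26}
    - {"dp": [0,0,0],"delta_rot": [0,0,0],"gripper": 10}
    - {"dp": [0,0,0],"delta_rot": [0,0,0],"gripper": 5}
    - {"dp": [0,0,0],"delta_rot": [0,0,0],"gripper": 5}
    - {"dp": [0,0,0],"delta_rot": [0,0,0],"gripper": 5}
  squeeze: 70

```text
t: 3.87
position: [461.0, 400.0, 228.4]
eef_rot: [0.707, -0.007, -0.707, -0.01]
wrist_force: [-0.5, -0.6, 0.8]
width: 0.157
```

```bash
python3 st.py;  python3 -c "
from h import *
b=snap('side','s4'); cv2.imwrite('pics/s4z.png',cv2.resize(b[150:290,240:380],None,fx=4,fy=4))"
```

```text
t 3.87 pos [461.  400.  228.4] F [-0.5 -0.6  0.8] Tq [-0.19 -0.04 -0.03] w 13.4
x axis [ 0.0012  0.003  -1.    ] tooly ang(mod180) 88.63 j [0.65 0.41 1.34 0.   1.38 2.25]
```

View pics/s4z.png

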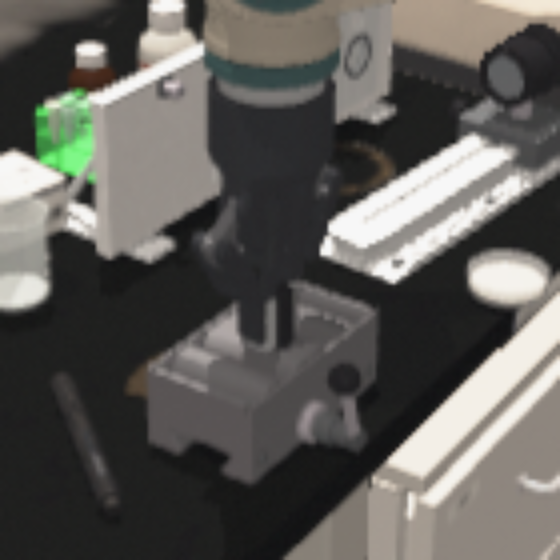

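Gripped, opening 13.4 mm. I'll lift, align with the rail axis (tool y at 85.05°) and move to just off the open end.

Emit:
jog_arm:
  targets:
    - {"dp": [0,0,20],"delta_rot": [0,0,0],"gripper": 5}
    - {"dp": [0,0,20],"delta_rot": [0,0,0],"gripper": 5}
    - {"dp": [10,-15,10],"delta_rot": [0,0,-1.2],"gripper": 5}
    - {"dp": [15,-25,0],"delta_rot": [0,0,-1.2],"gripper": 5}
    - {"dp": [15,-25,0],"delta_rot": [0,0,-1.2],"gripper": 5}
    - {"dp": [12,-20,0],"delta_rot": [0,0,0],"gripper": 5}
    - {"dp": [9,-10,0],"delta_rot": [0,0,0],"gripper": 5}
    - {"dp": [0,0,0],"delta_rot": [0,0,0],"gripper": 5}
    - {"dp": [0,0,0],"delta_rot": [0,0,0],"gripper": 5}

```text
t: 4.67
position: [520.8, 300.7, 269.5]
eef_rot: [-0.701, 0.033, 0.712, 0.028]
wrist_force: [-0.5, 0.1, -4.4]
width: 0.153
```

```bash
python3 st.py
```

```text
t 4.67 pos [520.8 300.7 269.5] F [-0.5  0.1 -4.4] Tq [ 0.04  0.03 -0.03] w 13.1
x axis [-0.0169 -0.0058 -0.9998] tooly ang(mod180) 85.04 j [0.46 0.35 1.33 0.   1.48 2.12]
```

Emit:
jog_arm:
  targets:
    - {"dp": [1.5,0,-10],"delta_rot": [0.3,-1,0],"gripper": 5}
    - {"dp": [0,0,-8],"delta_rot": [0,0,0],"gripper": 5}
    - {"dp": [0,0,0],"delta_rot": [0,0,0],"gripper": 5}
    - {"dp": [0,0,0],"delta_rot": [0,0,0],"gripper": 5}

```text
t: 5.0
position: [520.5, 303.3, 248.6]
eef_rot: [-0.705, 0.03, 0.708, 0.029]
wrist_force: [-0.7, 0.0, -5.2]
width: 0.154
```

```bash
python3 st.py; python3 -c "
from h import *
b=snap('side','s5'); cv2.imwrite('pics/s5z.png',cv2.resize(b[140:290,250:400],None,fx=4,fy=4))
b=snap('top','t5'); cv2.imwrite('pics/t5z.png',cv2.resize(b[130:280,240:440],None,fx=4,fy=4))"
```

```text
t 5.0 pos [520.5 303.3 248.6] F [-0.7  0.  -5.2] Tq [0.06 0.01 0.07] w 13.2
x axis [-0.0042 -0.001  -1.    ] tooly ang(mod180) 85.19 j [0.47 0.37 1.35 0.   1.42 2.12]
```

View pics/s5z.png

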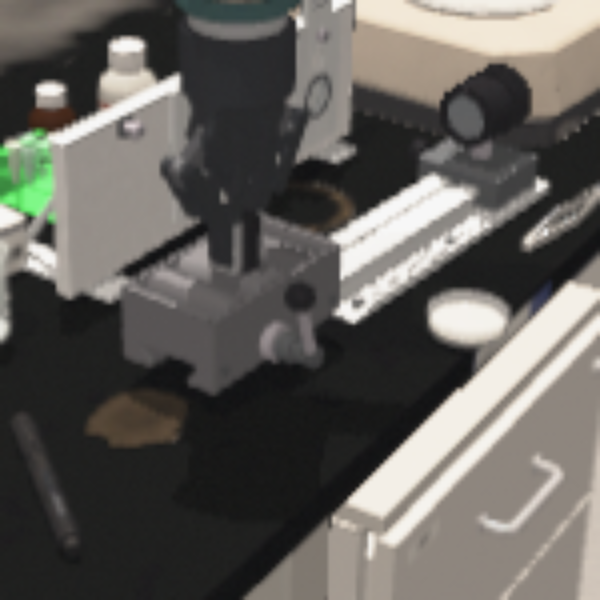

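View pics/t5z.png

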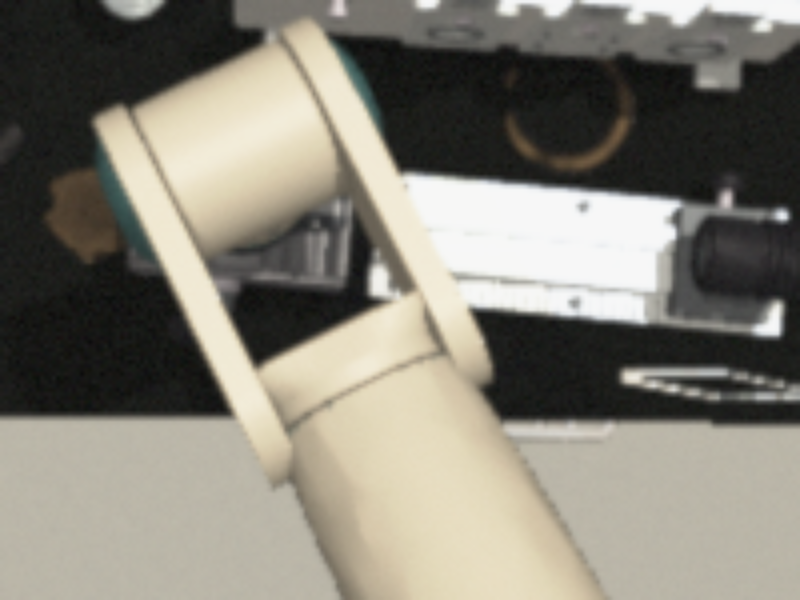

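```bash
python3 - <<'E'
from h import *
b=cv2.imread("pics/t5.png")
f=lambda x,y:np.array([240+x/4-.375,130+y/4-.375])
e=edge(b,f(245,279),f(345,289),2,margin=.05)
P=onz("top",[e[0]-8*e[1],e[0]+8*e[1]],20.2);d=P[1]-P[0];print(e,P,np.degrees(np.arctan2(d[0],-d[1])))
ang=np.radians(-4.95);ex=np.array([np.cos(ang),np.sin(ang)]);ey=np.array([-ex[1],ex[0]])
o=np.array([513.9,213.5]);
for p in P: print("rail x,y-120:",(p[:2]-o)@ex,(p[:2]-o)@ey)
t=np.array([520.5,303.3]);print("tcp",(t-o)@ex,(t-o)@ey)
E
```

```text
(array([313.0547 , 200.36174], dtype=float32), array([0.9966911 , 0.08128231], dtype=float32), 0.21684975922107697, 55) [[479.288554   289.244783    20.2       ]
 [476.26428815 246.35075153  20.2       ]] -4.032994660692918
rail x,y-120: -41.01810039315112 72.47578758457608
rail x,y-120: -40.32991677883974 29.48078179286114
tcp -1.1731311638000856 90.03456982333243
```

```bash
python3 - <<'E'
from h import *
b=cv2.imread("pics/t5.png");g=cv2.cvtColor(b,cv2.COLOR_BGR2GRAY);print(g[192:208,300:328:3])
b=cv2.imread("pics/top0.png");g=cv2.cvtColor(b,cv2.COLOR_BGR2GRAY);print(g[212:228,272:292:2]);print(g[184:196,240:290:5])
E
```

```text
[[ 47  46  54  77  70  79 112  94  96  69]
 [ 56  66  67  78  72  78 113  88  99  63]
 [ 83  88  67  76  69  76 115  89 103  62]
 [ 91  88  70  77  70  77 114  88 107  57]
 [ 84  81  73  76  72  75 113  91 107  51]
 [ 74  76  90  78  71  75 115  88 110  50]
 [ 80  94 118 103  87  88 109  89 105  45]
 [ 68 101 126 122 108 115 117 106 100  33]
 [ 62  59  68  75  84 113 122 117 108  31]
 [ 45  28  37  44  57  63  70  82  94  29]
 [ 40  25  23  28  29  36  46  56  60  22]
 [ 26  14  23  18  16  19  15  28  35  21]
 [ 17  20  20  23  22  24  16  21  20  18]
 [ 18  15  24  18  25  26  19  25  25  21]
 [ 19  25  23  19  18  23  26  26  28  29]
 [ 26  15  27  26  26  22  16  28  29  26]]
[[140  90 168 177 149 112 143  90 144  87]
 [140  89 167 173 146 115 141  90 148  81]
 [139  90 168 171 145 113 143  91 153  74]
 [141  90 165 167 143 113 144  91 155  72]
 [141  90 165 166 142 112 141  88 156  74]
 [141  93 169 164 141 110 124  90 156  72]
 [140  90 172 160 141 108  92  90 153  69]
 [128  93 150 138 129 108  86  89 146  65]
 [121 115 113 112 115 109  99  97 123  52]
 [127 127 118 122 122 126 122 123 121  47]
 [ 84  82  88 101 101 108 122 126 117  49]
 [ 36  33  35  48  44  47  60  66  58  33]
 [ 20  20  21  25  21  19  26  24  28  29]
 [ 22  24  21  20  28  16  24  25  26  31]
 [ 27  21  19  19  19  18  23  26  29  25]
 [ 30  25  23  27  23  20  22  32  28  28]]
[[ 27  26  36  67  62  61  61  69  26  27]
 [ 27  24  30  67  65  59  60  69  29  32]
 [ 32  28  30  71  66  60  62  70  30  28]
 [ 25  33  28  74  68  62  64  71  30  23]
 [ 32  30  29  76  69  67  66  65  27  31]
 [ 53  46  43  73  72  71  70  50  29  28]
 [ 96 103  97 100  95  87  85  49  44  37]
 [114 131 123 120 118 115 122 106  95  74]
 [ 88 101 116  83 111 124 133 133 125 103]
 [ 90 109 149  71 128 137  98  92 121  97]
 [ 92 118 165  75 150 170 107  88 160  72]
 [ 93 122 161  86 155 174 108  95 176  73]]
```

```bash
python3 - <<'E'
from h import *
a=cv2.imread("pics/s5.png")
f=lambda x,y:np.array([250+x/4-.375,140+y/4-.375])
ang=np.radians(-4.95);ex=np.array([np.cos(ang),np.sin(ang)]);ey=np.array([-ex[1],ex[0]]);o=np.array([513.9,213.5])
def show(nm,p,q,z,half=2):
    e=edge(a,p,q,half,margin=.05); L=np.linalg.norm(q-p)/2-1
    P=onz("side",[e[0]-L*e[1],e[0]+L*e[1]],z)
    print(nm,e[0],round(e[2],2),e[3],"rail xy",[((p[:2]-o)@ex).round(1) for p in P],[((p[:2]-o)@ey).round(1) for p in P])
show("carr bottom -x",f(212,391),f(255,360),20.2)
show("carr bottom -x far",f(310,322),f(335,303),20.2)
show("rail flange -x top/bottom",f(352,317),f(540,189),8)
show("rail flange -x z0",f(352,317),f(540,189),0)
a=cv2.imread("pics/side0.png")
g=lambda x,y:np.array([230+x/4-.375,120+y/4-.375])
show("rail0 flange z0",g(437,401),g(620,270),0)
show("carr0 bottom",g(295,598),g(335,567),0)
E
python3 - <<'E'
import cv2
a=cv2.imread("pics/s5.png");cv2.imwrite("pics/s5y.png",cv2.resize(a[185:245,275:345],None,fx=9,fy=9,interpolation=cv2.INTER_NEAREST))
E
```

```text
carr bottom -x [308.6598  234.41518] 0.07 60 rail xy [np.float64(-38.9), np.float64(-38.2)] [np.float64(154.3), np.float64(113.9)]
carr bottom -x far [331.27533 218.54498] 0.06 56 rail xy [np.float64(-36.9), np.float64(-34.7)] [np.float64(40.7), np.float64(15.8)]
rail flange -x top/bottom [367.75238 199.50916] 0.06 29 rail xy [np.float64(-40.2), np.float64(-45.2)] [np.float64(-33.3), np.float64(-297.7)]
rail flange -x z0 [367.75238 199.50916] 0.06 29 rail xy [np.float64(-32.4), np.float64(-37.5)] [np.float64(-45.3), np.float64(-312.9)]
rail0 flange z0 [360.9062 204.0906] 0.16 35 rail xy [np.float64(-31.6), np.float64(-37.9)] [np.float64(-12.1), np.float64(-265.1)]
carr0 bottom [308.61176 265.5555 ] 0.07 52 rail xy [np.float64(-108.9), np.float64(-107.0)] [np.float64(239.2), np.float64(204.4)]
```

View pics/s5y.png

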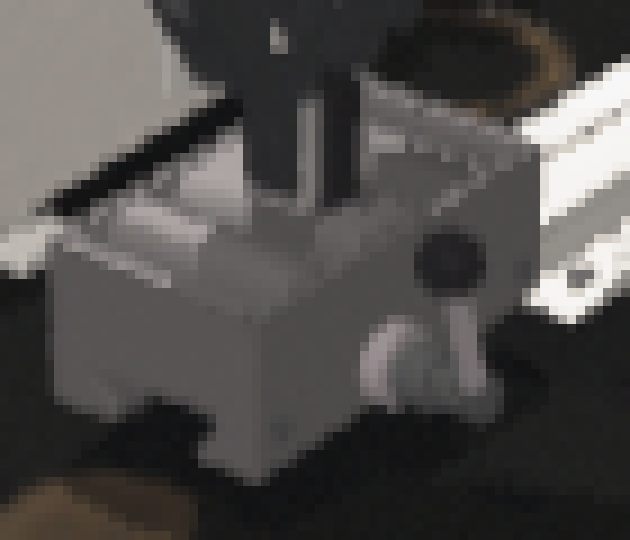

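Emit:
jog_arm:
  targets:
    - {"dp": [2.4,0,-6],"delta_rot": [0,-0.3,-0.2],"gripper": 5}
    - {"dp": [0,0,-2],"delta_rot": [0,0,0],"gripper": 5}
    - {"dp": [0,0,0],"delta_rot": [0,0,0],"gripper": 5}

```text
t: 5.35
position: [523.1, 304.0, 241.3]
eef_rot: [0.708, -0.031, -0.705, -0.031]
wrist_force: [0.4, -0.1, -4.7]
width: 0.153
```

```bash
cat >> st.py <<'E'
ang=np.radians(-4.95);ex=np.array([np.cos(ang),np.sin(ang)]);ey=np.array([-ex[1],ex[0]]);oo=np.array([513.9,213.5])
g=(o["position"]+190*M[:,0])[:2]-oo;print("rail: axis x %.1f  y %.1f  carr z %.1f  Fx %.1f Fy %.1f"%(g@ex,g@ey+120,o["position"][2]-228.4,o["wrist_force"][:2]@ex,o["wrist_force"][:2]@ey))
E
python3 st.py
```

```text
t 5.35 pos [523.1 304.  241.3] F [ 0.4 -0.1 -4.7] Tq [-0.    0.06  0.  ] w 13.1
x axis [ 0.0035 -0.     -1.    ] tooly ang(mod180) 85.03 j [ 0.47  0.38  1.35 -0.    1.4   2.12]
rail: axis x 2.0  y 211.0  carr z 12.9  Fx 0.4 Fy -0.1
```

Emit:
jog_arm:
  targets:
    - {"dp": [-0.8,-10,-2],"delta_rot": [0,0.2,0],"gripper": 5}
    - {"dp": [-0.6,-8,0],"delta_rot": [0,0,0],"gripper": 5}
    - {"dp": [0,0,0],"delta_rot": [0,0,0],"gripper": 5}

```text
t: 5.6
position: [521.5, 284.6, 239.1]
eef_rot: [-0.706, 0.03, 0.707, 0.03]
wrist_force: [0.2, 0.3, -5.5]
width: 0.15
```

```bash
python3 st.py
```

```text
t 5.6 pos [521.5 284.6 239.1] F [ 0.2  0.3 -5.5] Tq [ 0.01 -0.05  0.07] w 12.8
x axis [-5.e-04 -4.e-04 -1.e+00] tooly ang(mod180) 85.08 j [ 0.44  0.36  1.39 -0.    1.4   2.09]
rail: axis x 1.4  y 191.4  carr z 10.7  Fx 0.2 Fy 0.3
```

Emit:
jog_arm:
  targets:
    - {"dp": [-0.4,-4,0],"delta_rot": [0,0,0],"gripper": 5}
    - {"dp": [-0.3,-4,0],"delta_rot": [0,0,0],"gripper": 5}
    - {"dp": [0,0,0],"delta_rot": [0,0,0],"gripper": 5}

```text
t: 5.85
position: [520.9, 274.6, 239.6]
eef_rot: [0.706, -0.031, -0.706, -0.031]
wrist_force: [0.1, -0.3, -4.2]
width: 0.154
```

```bash
python3 st.py
```

```text
t 5.85 pos [520.9 274.6 239.6] F [ 0.1 -0.3 -4.2] Tq [ 0.01  0.04 -0.02] w 13.1
x axis [ 1.e-04 -1.e-04 -1.e+00] tooly ang(mod180) 84.99 j [ 0.42  0.34  1.41 -0.    1.39  2.08]
rail: axis x 1.7  y 181.5  carr z 11.2  Fx 0.2 Fy -0.2
```

No contact force yet. I'll continue in small steps.

Emit:
jog_arm:
  targets:
    - {"dp": [-0.6,-4,-0.8],"delta_rot": [0,0,0],"gripper": 5}
    - {"dp": [-0.3,-4,0],"delta_rot": [0,0,0],"gripper": 5}
    - {"dp": [0,0,0],"delta_rot": [0,0,0],"gripper": 5}

```text
t: 6.1
position: [520.0, 265.7, 239.1]
eef_rot: [0.707, -0.031, -0.706, -0.031]
wrist_force: [-0.1, 0.4, -5.3]
width: 0.158
```

```bash
python3 st.py
```

```text
t 6.1 pos [520.  265.7 239.1] F [-0.1  0.4 -5.3] Tq [-0.02 -0.06 -0.05] w 13.5
x axis [ 7.e-04  2.e-04 -1.e+00] tooly ang(mod180) 84.98 j [ 0.41  0.33  1.42 -0.    1.39  2.07]
rail: axis x 1.7  y 172.6  carr z 10.7  Fx -0.2 Fy 0.4
```

Emit:
jog_arm:
  targets:
    - {"dp": [-0.5,-4,0],"delta_rot": [0,0,0],"gripper": 5}
    - {"dp": [-0.4,-5,0],"delta_rot": [0,0,0],"gripper": 5}
    - {"dp": [0,0,0],"delta_rot": [0,0,0],"gripper": 5}

```text
t: 6.35
position: [519.0, 255.9, 239.2]
eef_rot: [0.707, -0.031, -0.706, -0.031]
wrist_force: [-0.0, 0.3, -5.3]
width: 0.157
```

```bash
python3 st.py;python3 -c "
from h import *
b=snap('side','s6'); cv2.imwrite('pics/s6z.png',cv2.resize(b[140:260,280:400],None,fx=5,fy=5))"
```

```text
t 6.35 pos [519.  255.9 239.2] F [-0.   0.3 -5.3] Tq [-0.05  0.02  0.  ] w 13.4
x axis [ 7.e-04  2.e-04 -1.e+00] tooly ang(mod180) 84.99 j [ 0.39  0.31  1.44 -0.    1.38  2.05]
rail: axis x 1.5  y 162.7  carr z 10.8  Fx -0.0 Fy 0.3
```

View pics/s6z.png

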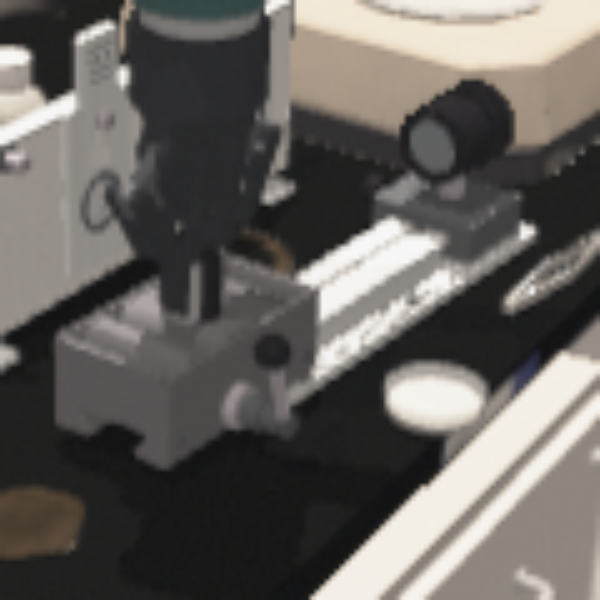

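The carriage is about 27 mm onto the rail with no force. I'll keep sliding.

Emit:
jog_arm:
  targets:
    - {"dp": [-0.6,-7,0],"delta_rot": [0,0,0],"gripper": 5}
    - {"dp": [-0.6,-7,0],"delta_rot": [0,0,0],"gripper": 5}
    - {"dp": [-0.6,-7,0],"delta_rot": [0,0,0],"gripper": 5}
    - {"dp": [-0.6,-7,0],"delta_rot": [0,0,0],"gripper": 5}
    - {"dp": [-0.3,-4,0],"delta_rot": [0,0,0],"gripper": 5}

```text
t: 6.82
position: [515.8, 221.8, 239.2]
eef_rot: [0.707, -0.03, -0.706, -0.031]
wrist_force: [0.1, -0.6, -4.5]
width: 0.156
```

```bash
python3 st.py
```

```text
t 6.82 pos [515.8 221.8 239.2] F [ 0.1 -0.6 -4.5] Tq [-0.01  0.03 -0.01] w 13.3
x axis [ 1.e-03  7.e-04 -1.e+00] tooly ang(mod180) 85.06 j [0.34 0.27 1.5  0.   1.37 2.  ]
rail: axis x 1.4  y 128.6  carr z 10.8  Fx 0.1 Fy -0.6
```

Emit:
jog_arm:
  targets:
    - {"dp": [-0.7,-8,0],"delta_rot": [0,0,0],"gripper": 5}
    - {"dp": [-0.7,-8,0],"delta_rot": [0,0,0],"gripper": 5}
    - {"dp": [-0.7,-8,0],"delta_rot": [0,0,0],"gripper": 5}
    - {"dp": [-0.7,-8,0],"delta_rot": [0,0,0],"gripper": 5}
    - {"dp": [-0.7,-8,0],"delta_rot": [0,0,0],"gripper": 5}
    - {"dp": [-0.7,-8,0],"delta_rot": [0,0,0],"gripper": 5}

```text
t: 7.32
position: [511.1, 168.6, 239.5]
eef_rot: [0.707, -0.03, -0.706, -0.031]
wrist_force: [-0.6, -0.5, -4.5]
width: 0.15
```

```bash
python3 st.py
```

```text
t 7.32 pos [511.1 168.6 239.5] F [-0.6 -0.5 -4.5] Tq [-0.04  0.01  0.  ] w 12.8
x axis [ 1.4e-03  8.0e-04 -1.0e+00] tooly ang(mod180) 85.04 j [0.25 0.21 1.57 0.   1.36 1.91]
rail: axis x 1.3  y 75.2  carr z 11.1  Fx -0.6 Fy -0.6
```

Emit:
jog_arm:
  targets:
    - {"dp": [-0.7,-8,0],"delta_rot": [0,0,0],"gripper": 5}
    - {"dp": [-0.7,-8,0],"delta_rot": [0,0,0],"gripper": 5}
    - {"dp": [-0.7,-8,0],"delta_rot": [0,0,0],"gripper": 5}
    - {"dp": [-0.7,-8,-0.5],"delta_rot": [0,0,0],"gripper": 5}
    - {"dp": [-0.7,-8,-0.5],"delta_rot": [0,0,0],"gripper": 5}
    - {"dp": [-0.7,-8,0],"delta_rot": [0,0,0],"gripper": 5}
    - {"dp": [-0.5,-6,0],"delta_rot": [0,0,0],"gripper": 5}

```text
t: 7.9
position: [505.7, 108.0, 238.5]
eef_rot: [0.707, -0.031, -0.706, -0.031]
wrist_force: [-0.0, 0.3, -4.6]
width: 0.156
```

```bash
python3 st.py
```

```text
t 7.9 pos [505.7 108.  238.5] F [-0.   0.3 -4.6] Tq [ 0.03 -0.02 -0.02] w 13.3
x axis [ 1.8e-03  7.0e-04 -1.0e+00] tooly ang(mod180) 85.0 j [0.14 0.15 1.63 0.   1.35 1.8 ]
rail: axis x 1.3  y 14.4  carr z 10.1  Fx -0.0 Fy 0.3
```

Emit:
jog_arm:
  targets:
    - {"dp": [-0.5,-6,0],"delta_rot": [0,0,0],"gripper": 5}
    - {"dp": [-0.5,-6,0],"delta_rot": [0,0,0],"gripper": 5}
    - {"dp": [-0.3,-3,0],"delta_rot": [0,0,0],"gripper": 5}
    - {"dp": [-0.2,-3,0],"delta_rot": [0,0,0],"gripper": 5}

```text
t: 8.23
position: [504.0, 87.3, 238.6]
eef_rot: [0.707, -0.031, -0.706, -0.031]
wrist_force: [0.1, 1.1, -5.6]
width: 0.153
```

```bash
python3 st.py
```

```text
t 8.23 pos [504.   87.3 238.6] F [ 0.1  1.1 -5.6] Tq [ 0.03  0.02 -0.01] w 13.1
x axis [ 2.1e-03  8.0e-04 -1.0e+00] tooly ang(mod180) 84.95 j [0.1  0.14 1.65 0.   1.35 1.76]
rail: axis x 1.4  y -6.4  carr z 10.2  Fx -0.0 Fy 1.1
```

Emit:
jog_arm:
  targets:
    - {"dp": [-0.2,-2,0],"delta_rot": [0,0,0],"gripper": 5}
    - {"dp": [-0.2,-2,0],"delta_rot": [0,0,0],"gripper": 5}

```text
t: 8.4
position: [503.6, 82.8, 238.6]
eef_rot: [0.707, -0.031, -0.706, -0.032]
wrist_force: [-0.1, 0.3, -5.4]
width: 0.151
```

```bash
python3 st.py
```

```text
t 8.4 pos [503.6  82.8 238.6] F [-0.1  0.3 -5.4] Tq [-0.03  0.   -0.02] w 12.9
x axis [ 2.e-03  9.e-04 -1.e+00] tooly ang(mod180) 84.95 j [0.09 0.13 1.65 0.   1.35 1.75]
rail: axis x 1.4  y -10.9  carr z 10.2  Fx -0.2 Fy 0.3
```

Emit:
jog_arm:
  targets:
    - {"dp": [-0.2,-2,0],"delta_rot": [0,0,0],"gripper": 5}
    - {"dp": [-0.1,-1.5,0],"delta_rot": [0,0,0],"gripper": 5}

```text
t: 8.57
position: [503.3, 80.8, 239.2]
eef_rot: [0.707, -0.028, -0.706, -0.033]
wrist_force: [1.2, 9.2, -8.3]
width: 0.154
```

```bash
python3 st.py
```

```text
t 8.57 pos [503.3  80.8 239.2] F [ 1.2  9.2 -8.3] Tq [ 1.42 -0.11  0.02] w 13.1
x axis [ 0.0029  0.007  -1.    ] tooly ang(mod180) 85.02 j [0.09 0.13 1.66 0.01 1.35 1.74]
rail: axis x 1.4  y -11.8  carr z 10.8  Fx 0.4 Fy 9.3
```

Contact with the carrier shows as Fy 9 N. I'll seat it down, take a look, then release.

Emit:
jog_arm:
  targets:
    - {"dp": [0,-1,-1],"delta_rot": [-0.3,0,0],"gripper": 5}
    - {"dp": [0,-0.5,-0.5],"delta_rot": [0,0,0],"gripper": 5}

```text
t: 8.73
position: [503.4, 81.1, 238.6]
eef_rot: [0.708, -0.028, -0.705, -0.033]
wrist_force: [0.2, -0.5, -4.3]
width: 0.159
```

```bash
python3 st.py;python3 -c "
from h import *
b=snap('side','s7'); cv2.imwrite('pics/s7z.png',cv2.resize(b[120:240,300:420],None,fx=5,fy=5))"
```

```text
t 8.73 pos [503.4  81.1 238.6] F [ 0.2 -0.5 -4.3] Tq [0.01 0.08 0.03] w 13.5
x axis [ 0.004   0.0072 -1.    ] tooly ang(mod180) 85.11 j [0.09 0.13 1.66 0.01 1.35 1.74]
rail: axis x 1.6  y -11.4  carr z 10.2  Fx 0.3 Fy -0.5
```

View pics/s7z.png

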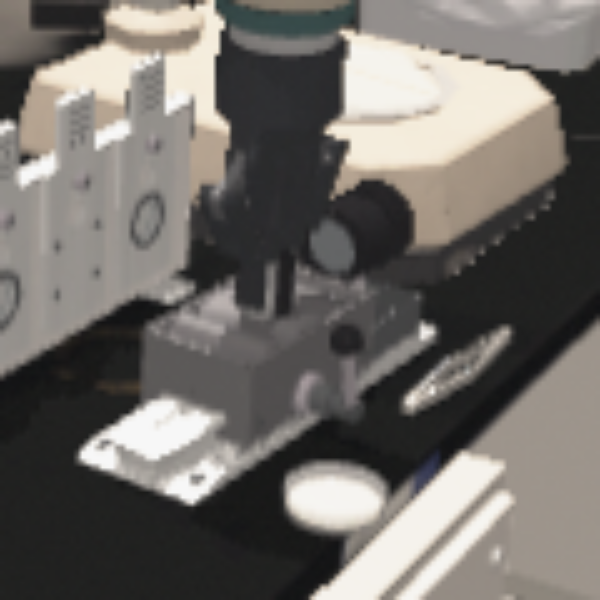

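Emit:
jog_arm:
  targets:
    - {"dp": [-0.3,-1.5,-0.7],"delta_rot": [-0.3,0.2,0],"gripper": 5}
    - {"dp": [0,-1,-0.7],"delta_rot": [0,0,0],"gripper": 5}

```text
t: 8.95
position: [503.6, 80.6, 238.6]
eef_rot: [0.708, -0.027, -0.705, -0.033]
wrist_force: [-0.9, 2.1, -3.8]
width: 0.155
```

```bash
python3 st.py
```

```text
t 8.95 pos [503.6  80.6 238.6] F [-0.9  2.1 -3.8] Tq [ 0.38  0.16 -0.09] w 13.3
x axis [ 0.0041  0.0086 -1.    ] tooly ang(mod180) 85.18 j [0.08 0.13 1.66 0.01 1.35 1.74]
rail: axis x 1.8  y -11.6  carr z 10.2  Fx -1.1 Fy 2.0
```

Emit:
jog_arm:
  targets:
    - {"dp": [0,0,0],"delta_rot": [0,0,0],"gripper": 45}
    - {"dp": [0,0,0],"delta_rot": [0,0,0],"gripper": 45}
    - {"dp": [0,0,20],"delta_rot": [0,0,0],"gripper": 45}
    - {"dp": [0,0,35],"delta_rot": [0,0,0],"gripper": 45}
    - {"dp": [-20,20,35],"delta_rot": [0,0,0],"gripper": 45}
    - {"dp": [-35,35,10],"delta_rot": [0,0,0],"gripper": 45}
    - {"dp": [-35,35,0],"delta_rot": [0,0,0],"gripper": 45}
    - {"dp": [-20,35,0],"delta_rot": [0,0,0],"gripper": 45}
    - {"dp": [0,35,0],"delta_rot": [0,0,0],"gripper": 45}
    - {"dp": [0,0,0],"delta_rot": [0,0,0],"gripper": 45}

```text
t: 9.78
position: [400.2, 231.4, 347.1]
eef_rot: [0.714, -0.029, -0.699, -0.036]
wrist_force: [-0.0, -0.6, -0.3]
width: 0.528
```

```bash
python3 st.py;python3 -c "
from h import *
b=snap('side','s8'); cv2.imwrite('pics/s8z.png',cv2.resize(b[120:240,300:420],None,fx=5,fy=5))
b=snap('top','t8'); cv2.imwrite('pics/t8z.png',cv2.resize(b[150:250,320:460],None,fx=5,fy=5))"
```

```text
t 9.78 pos [400.2 231.4 347.1] F [-0.  -0.6 -0.3] Tq [ 0.03 -0.06 -0.04] w 45.1
x axis [ 0.0214  0.0088 -0.9997] tooly ang(mod180) 84.66 j [ 0.44 -0.11  1.67 -0.    1.55  2.11]
rail: axis x -110.9  y 130.1  carr z 118.7  Fx 0.0 Fy -0.6
```

View pics/s8z.png

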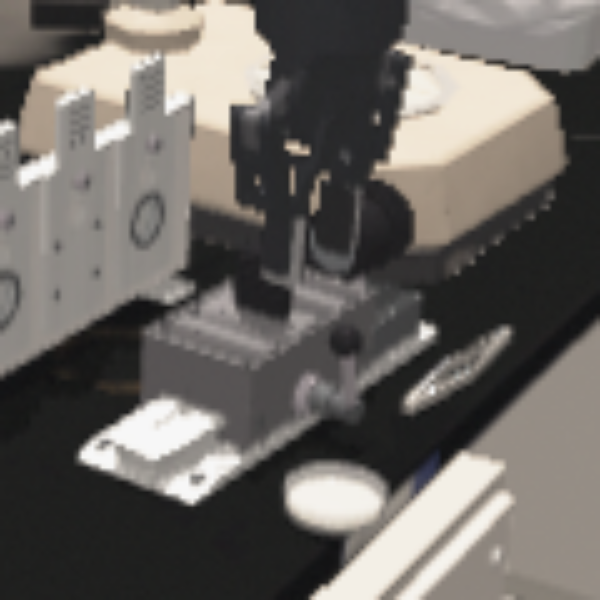

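View pics/t8z.png

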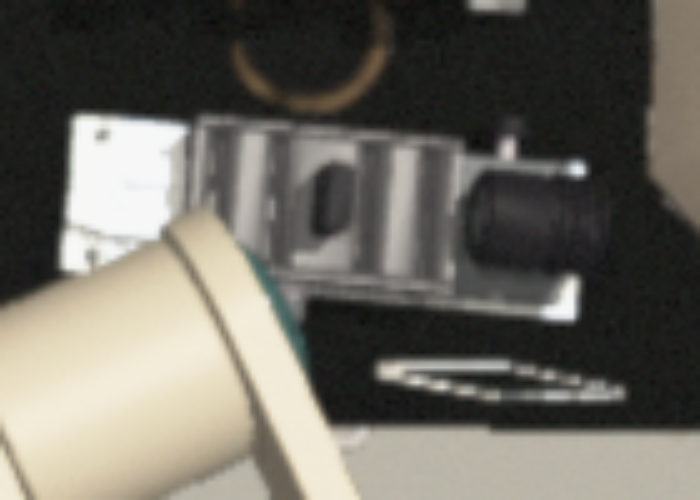

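Side: the carriage butts against the carrier with its grip block at (262,298) in the crop, and the ball is at (347,338). Top: no gap at (458,200). Next I'll locate the lever ball.

```bash
python3 - <<'E'
from h import *
b=cv2.imread("pics/top0.png");a=cv2.imread("pics/side0.png");c=cv2.imread("pics/s8.png")
def blob(im,u,v,r=6,th=None):
    g=cv2.cvtColor(im,cv2.COLOR_BGR2GRAY)[v-r:v+r+1,u-r:u+r+1].astype(int);print(g);return g
blob(b,249,236,6);blob(a,326,244,6);blob(c,369,187,6)
E
```

```text
[[ 30  28  28  29  25  27  30  28  26  31  28  27  34]
 [ 31  28  29  30  25  31  32  29  28  28  30  26  32]
 [ 26  28  31  33  31  38  35  34  35  34  35  44  47]
 [ 54  50  45  36  39  41  42  45  44  49  73  97 102]
 [123 121 108  53  42  39  49  52  42  58 102 139 144]
 [179 178 157  69  43  47  55  58  44  53  98 139 144]
 [184 182 160  79  42  46  48  50  44  54 103 153 154]
 [184 182 170 117  61  45  42  45  51  87 142 178 182]
 [184 184 182 167 117  66  56  59  89 142 179 184 186]
 [187 186 185 182 168 132 124 126 143 178 184 186 186]
 [185 185 186 186 183 180 183 181 182 185 187 185 186]
 [185 186 187 186 184 186 184 186 186 187 186 184 185]
 [186 185 187 185 185 185 186 185 186 184 185 184 187]]
[[117 112  81  79  79  78  79  79  79  78  79  78  80]
 [ 95  79  79  78  79  78  79  78  78  78  79  79  79]
 [ 79  79  79  79  74  70  70  72  74  79  79  79  76]
 [ 79  78  79  72  60  56  63  56  58  72  79  78  71]
 [ 79  79  73  53  50  57  69  51  48  55  74  75  69]
 [ 78  78  58  44  45  50  52  46  44  42  63  75  72]
 [ 78  79  47  41  42  45  48  42  40  39  56  77  77]
[... 347 characters left out ...]
30 148 111 108 107  75  75  74  75  69]
 [106 105 108 121 128  91  75  75  75  75  74  75  81]
 [112 106 107 118 107  75  75  74  74  75  75  74  82]
 [111 115 107  75  70  69  70  71  75  74  75  76  82]
 [ 91  91  75  70  57  56  59  57  69  75  75  83  77]
 [ 76  75  75  53  45  53  59  45  47  70  75  79  65]
 [ 75  76  72  38  40  43  44  41  39  56  75  72  65]
 [ 75  74  67  33  35  38  42  37  35  53  75  71  64]
 [ 75  75  75  40  32  34  35  32  31  55  73  70  65]
 [ 75  76  75  62  40  31  31  53  45  61  68  66  66]
 [ 75  75  75  77  62  71  74  91  67  68  69  74  87]
 [ 76  76  74  75  75 105 113 113  75  73  76 100 123]
 [ 76  75  75  75  75  98 112 113  75  86  89 126 143]]
```

```bash
python3 - <<'E'
from h import *
p,e=tri([[325.8,244.2]],[[249.2,234.9]]);print(p,e)
# relative to grip/carriage
th=np.radians(-1.35);ex=np.array([np.cos(th),np.sin(th)]);ey=np.array([-ex[1],ex[0]])
r=p[:2]-np.array([459.2,399.9]);print("carriage xy",r@ex,r@ey)
for z in(66,68.5): q=onz("top",[[249.2,234.9]],z)[0];r=q[:2]-np.array([459.2,399.9]);print(z,r@ex,r@ey)
# now from side, predicted plane: rail x=-77.5 => intersect ray w/ plane
th=np.radians(-4.95);ex=np.array([np.cos(th),np.sin(th),0]);ey=np.array([-ex[1],ex[0],0])
c,d=ray("side",[[368.8,187.7]]);d=d[0];C=np.array([502.7,82,9.5])
for x in(-77.5,-74):
    s=(x-(c-C)@ex)/(d@ex);q=c+s*d;print("now",x,q,(q-C)@ey,q[2]-9.5)
E
```

```text
[384.45724987 431.77274601  70.41770865] 2.0676931743021805
carriage xy -75.47291819857837 30.102977484570445
66 -76.35299803783987 30.057959924530532
68.5 -76.36190361792764 29.789498190409272
now -77.5 [428.51785031 123.65805069  82.17901919] 35.101773736783514 72.67901919107237
now -74 [431.47725398 117.26499215  78.78701142] 28.987915089742337 69.2870114229006
```

Emit:
jog_arm:
  targets:
    - {"dp": [0,-10,-2],"delta_rot": [0,0,7.1],"gripper": 50}
    - {"dp": [0,-10,0],"delta_rot": [0,0,7.1],"gripper": 50}
    - {"dp": [0,-10,0],"delta_rot": [0,0,7.1],"gripper": 50}
    - {"dp": [0,-10,0],"delta_rot": [0,0,7.1],"gripper": 50}
    - {"dp": [5,-10,0],"delta_rot": [0,0,7.1],"gripper": 50}
    - {"dp": [5,-10,0],"delta_rot": [0,0,7.1],"gripper": 50}
    - {"dp": [5,-10,0],"delta_rot": [0,0,7.1],"gripper": 50}
    - {"dp": [5,-10,0],"delta_rot": [0,0,7.1],"gripper": 50}
    - {"dp": [5,-10,0],"delta_rot": [0,0,7.1],"gripper": 50}
    - {"dp": [0,-10,0],"delta_rot": [0,0,7.1],"gripper": 50}

```text
t: 10.72
position: [430.7, 112.5, 345.8]
eef_rot: [0.598, 0.39, -0.587, 0.382]
wrist_force: [0.4, 0.3, -0.4]
width: 0.591
```

```bash
python3 st.py
```

```text
t 10.72 pos [430.7 112.5 345.8] F [ 0.4  0.3 -0.4] Tq [ 0.03 -0.01  0.06] w 50.5
x axis [ 0.0067  0.0183 -0.9998] tooly ang(mod180) 156.19 j [ 0.17 -0.16  1.72  0.02  1.57  0.58]
rail: axis x -73.2  y 15.8  carr z 117.4  Fx 0.4 Fy 0.4
```

Emit:
jog_arm:
  targets:
    - {"dp": [0,1,-15],"delta_rot": [-0.4,0.2,6.5],"gripper": 50}
    - {"dp": [0,1,-20],"delta_rot": [-0.4,0.2,6.5],"gripper": 50}
    - {"dp": [0,0,-20],"delta_rot": [-0.4,0,6],"gripper": 50}
    - {"dp": [0,0,0],"delta_rot": [0,0,0],"gripper": 50}
    - {"dp": [0,0,0],"delta_rot": [0,0,0],"gripper": 50}

```text
t: 11.13
position: [432.8, 105.1, 291.1]
eef_rot: [-0.518, -0.478, 0.52, -0.482]
wrist_force: [0.8, -0.1, 1.4]
width: 0.585
```

```bash
python3 st.py
```

```text
t 11.13 pos [432.8 105.1 291.1] F [ 0.8 -0.1  1.4] Tq [-0.02  0.03  0.  ] w 50.0
x axis [ 0.001  -0.0053 -1.    ] tooly ang(mod180) 175.49 j [ 0.16 -0.11  1.79 -0.01  1.46  0.24]
rail: axis x -71.1  y 4.0  carr z 62.7  Fx 0.8 Fy -0.0
```

Emit:
jog_arm:
  targets:
    - {"dp": [-5,15,0],"delta_rot": [0.3,0,-0.4],"gripper": 50}
    - {"dp": [0,0,-10],"delta_rot": [0,0,0],"gripper": 50}
    - {"dp": [0,0,0],"delta_rot": [0,0,0],"gripper": 50}

```text
t: 11.38
position: [428.8, 118.1, 283.4]
eef_rot: [0.525, 0.474, -0.523, 0.476]
wrist_force: [-0.4, -0.5, -0.6]
width: 0.59
```

```bash
python3 st.py;python3 -c "
from h import *
b=snap('side','s9'); cv2.imwrite('pics/s9z.png',cv2.resize(b[110:230,310:430],None,fx=5,fy=5))"
```

```text
t 11.38 pos [428.8 118.1 283.4] F [-0.4 -0.5 -0.6] Tq [-0.03  0.01  0.02] w 50.4
x axis [ 4.1e-03 -3.0e-04 -1.0e+00] tooly ang(mod180) 174.36 j [ 0.19 -0.1   1.8  -0.    1.44  0.28]
rail: axis x -75.7  y 17.7  carr z 55.0  Fx -0.4 Fy -0.5
```

View pics/s9z.png

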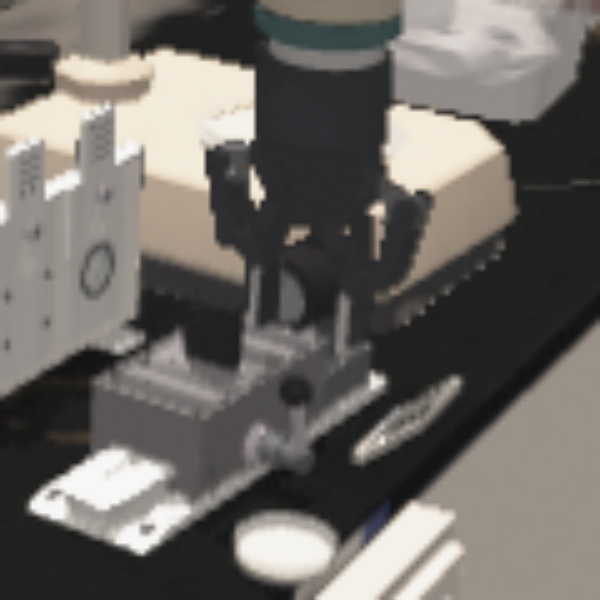

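Emit:
jog_arm:
  targets:
    - {"dp": [-2,0,0],"delta_rot": [0,0.2,0.6],"gripper": 34}
    - {"dp": [0,0,0],"delta_rot": [0,0,0],"gripper": 34}
    - {"dp": [0,0,-15],"delta_rot": [0,0,0],"gripper": 34}
    - {"dp": [0,0,-12],"delta_rot": [0,0,0],"gripper": 34}
    - {"dp": [0,0,-8],"delta_rot": [0,0,0],"gripper": 34}
    - {"dp": [0,0,0],"delta_rot": [0,0,0],"gripper": 34}

```text
t: 11.93
position: [428.4, 116.6, 252.6]
eef_rot: [0.525, 0.475, -0.52, 0.479]
wrist_force: [-0.4, 0.1, 0.7]
width: 0.4
```

```bash
python3 st.py;python3 -c "
from h import *
b=snap('side','s10'); cv2.imwrite('pics/s10z.png',cv2.resize(b[130:230,320:420],None,fx=6,fy=6))"
```

```text
t 11.93 pos [428.4 116.6 252.6] F [-0.4  0.1  0.7] Tq [0.01 0.02 0.01] w 34.1
x axis [ 9.4e-03  7.0e-04 -1.0e+00] tooly ang(mod180) 174.77 j [ 0.18 -0.07  1.83 -0.    1.37  0.27]
rail: axis x -75.1  y 16.3  carr z 24.2  Fx -0.4 Fy 0.1
```

View pics/s10z.png

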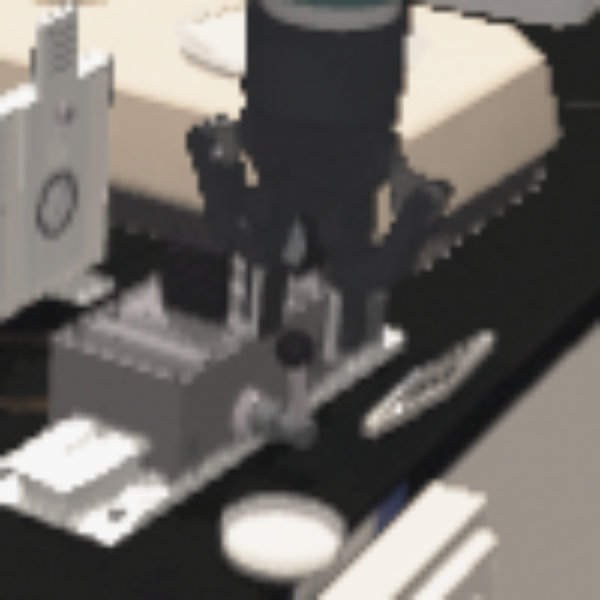

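Emit:
jog_arm:
  targets:
    - {"dp": [-0.5,2,-10],"delta_rot": [0,0.5,0.2],"gripper": 34}
    - {"dp": [0,0,-7],"delta_rot": [0,0,0],"gripper": 34}
    - {"dp": [0,0,0],"delta_rot": [0,0,0],"gripper": 34}

```text
t: 12.23
position: [428.6, 118.8, 236.7]
eef_rot: [0.523, 0.477, -0.52, 0.478]
wrist_force: [-0.4, -0.2, -0.0]
width: 0.4
```

```bash
python3 st.py;python3 -c "
from h import *
b=snap('side','s11'); cv2.imwrite('pics/s11z.png',cv2.resize(b[130:230,320:420],None,fx=6,fy=6))"
```

```text
t 12.23 pos [428.6 118.8 236.7] F [-0.4 -0.2 -0. ] Tq [-0.01  0.02  0.  ] w 34.2
x axis [ 0.0038  0.0014 -1.    ] tooly ang(mod180) 174.97 j [ 0.19 -0.05  1.85  0.    1.34  0.27]
rail: axis x -76.1  y 18.6  carr z 8.3  Fx -0.4 Fy -0.2
```

View pics/s11z.png

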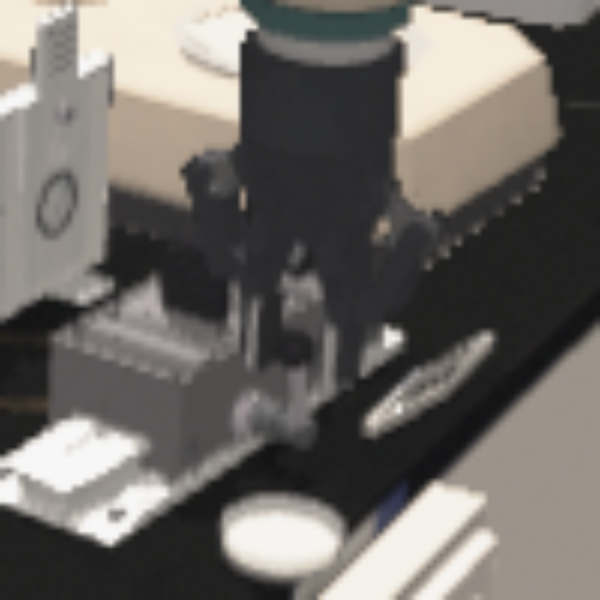

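The ball at (297,345) sits between the pads, so I'll pinch.

Emit:
jog_arm:
  targets:
    - {"dp": [-0.5,0,-2],"delta_rot": [0,0,0],"gripper": 10}
    - {"dp": [0,0,0],"delta_rot": [0,0,0],"gripper": 10}
    - {"dp": [0,0,0],"delta_rot": [0,0,0],"gripper": 10}
    - {"dp": [0,0,0],"delta_rot": [0,0,0],"gripper": 10}
  squeeze: 45

```text
t: 12.62
position: [428.8, 118.8, 235.7]
eef_rot: [0.524, 0.476, -0.519, 0.479]
wrist_force: [2.3, -0.2, -2.5]
width: 0.197
```

```bash
python3 st.py
```

```text
t 12.62 pos [428.8 118.8 235.7] F [ 2.3 -0.2 -2.5] Tq [-0.01 -0.14 -0.01] w 16.8
x axis [ 0.0071  0.0018 -1.    ] tooly ang(mod180) 174.97 j [ 0.19 -0.05  1.85  0.    1.33  0.27]
rail: axis x -75.3  y 18.8  carr z 7.3  Fx 2.4 Fy 0.0
```

Emit:
jog_arm:
  targets:
    - {"dp": [-0.5,-5,1.5],"delta_rot": [0,0,0],"gripper": 10}
    - {"dp": [-0.4,-5,1],"delta_rot": [0,0,0],"gripper": 10}
    - {"dp": [-0.4,-5,0.6],"delta_rot": [0,0,0],"gripper": 10}
    - {"dp": [-0.4,-5,0.2],"delta_rot": [0,0,0],"gripper": 10}

```text
t: 12.95
position: [427.4, 98.9, 240.1]
eef_rot: [0.525, 0.477, -0.517, 0.479]
wrist_force: [3.7, 3.0, -2.7]
width: 0.198
```

```bash
python3 st.py
```

```text
t 12.95 pos [427.4  98.9 240.1] F [ 3.7  3.  -2.7] Tq [ 0.64 -0.51 -0.59] w 16.9
x axis [ 0.0103  0.0066 -0.9999] tooly ang(mod180) 175.08 j [ 0.14 -0.07  1.86  0.01  1.34  0.23]
rail: axis x -74.5  y -0.2  carr z 11.7  Fx 3.5 Fy 3.3
```

Emit:
jog_arm:
  targets:
    - {"dp": [-0.4,-5,-0.7],"delta_rot": [-0.2,0.3,0],"gripper": 10}
    - {"dp": [-0.4,-5,-0.8],"delta_rot": [0,0,0],"gripper": 10}
    - {"dp": [-0.4,-5,-1.2],"delta_rot": [0,0,0],"gripper": 10}
    - {"dp": [-0.4,-4.7,-1.6],"delta_rot": [0,0,0],"gripper": 10}

```text
t: 13.28
position: [425.6, 76.6, 236.7]
eef_rot: [0.523, 0.477, -0.519, 0.479]
wrist_force: [0.8, 0.1, 0.1]
width: 0.116
```

```bash
python3 st.py
```

```text
t 13.28 pos [425.6  76.6 236.7] F [0.8 0.1 0.1] Tq [-0.03 -0.03 -0.03] w 9.9
x axis [ 0.0055  0.0014 -1.    ] tooly ang(mod180) 175.04 j [ 0.09 -0.08  1.88  0.    1.34  0.18]
rail: axis x -75.1  y -23.7  carr z 8.3  Fx 0.8 Fy 0.1
```

```bash
python3 -c "
from h import *
b=snap('side','s12'); cv2.imwrite('pics/s12z.png',cv2.resize(b[130:230,320:420],None,fx=6,fy=6))"
```

```text
(no output)
```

View pics/s12z.png

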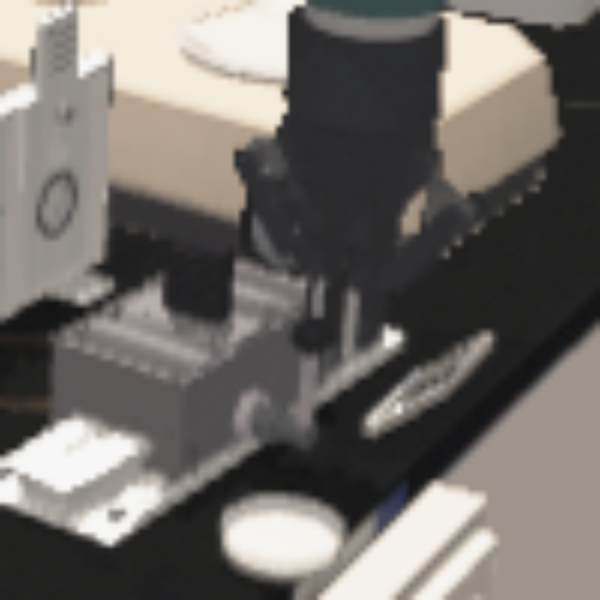

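```bash
cat > lev.py <<'E'
from h import *
th=np.radians(-4.95);EX=np.array([np.cos(th),np.sin(th),0]);EY=np.array([-EX[1],EX[0],0]);C=np.array([502.7,82,9.5])
def ball(a,yp=10,x=-77.5,lift=0): a=np.radians(a);return C+x*EX+(yp+58*np.sin(a))*EY+np.array([0,0,14+lift+58*np.cos(a)])
if __name__=="__main__":
    for a in(20,10,5,0,-5,-10,-20,-40,-60): print(a,proj("side",ball(a))[0].round(1),ball(a).round(1))
    print("pivot",proj("side",C-77.5*EX+10*EY+[0,0,14]))
E
python3 lev.py; python3 -c "
import cv2
a=cv2.imread('pics/s12.png');cv2.imwrite('pics/s12y.png',cv2.resize(a[170:215,345:395],None,fx=12,fy=12,interpolation=cv2.INTER_NEAREST))"
```

```text
20 [369.7 188.4] [428.1 118.4  78. ]
10 [371.5 186.4] [427.2 108.7  80.6]
5 [372.4 185.7] [426.8 103.7  81.3]
0 [373.3 185. ] [426.4  98.6  81.5]
-5 [374.2 184.5] [425.9  93.6  81.3]
-10 [375.  184.1] [425.5  88.6  80.6]
-20 [376.6 183.8] [424.6  78.9  78. ]
-40 [379.4 184.9] [423.1  61.5  67.9]
-60 [381.1 188.1] [422.   48.6  52.5]
pivot [[371.88341963 202.45807659]]
```

View pics/s12y.png

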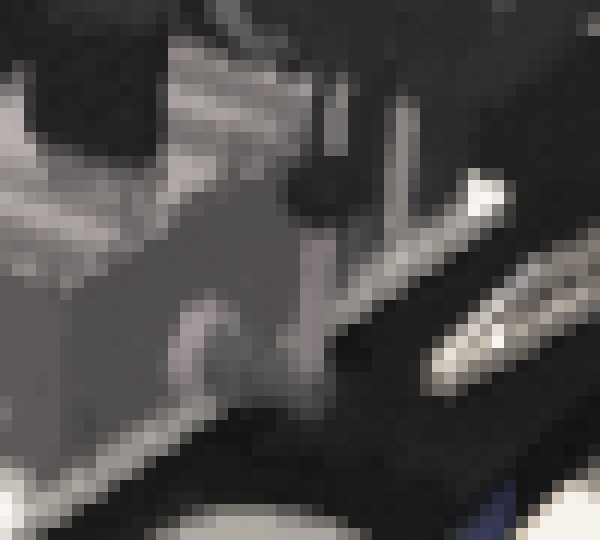

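The ball slipped out with the lever about 15° advanced. I'll push instead: closed fingers on its +y side.

Emit:
jog_arm:
  targets:
    - {"dp": [0,0,25],"delta_rot": [0,0,0],"gripper": 4}
    - {"dp": [-1,0,20],"delta_rot": [0,0.3,0],"gripper": 2}
    - {"dp": [1,18,0],"delta_rot": [0,0,0],"gripper": 2}
    - {"dp": [1,20,0],"delta_rot": [0,0,0],"gripper": 2}
    - {"dp": [1,16,0],"delta_rot": [0,0,0],"gripper": 2}
    - {"dp": [0,0,0],"delta_rot": [0,0,0],"gripper": 2}
    - {"dp": [0,0,0],"delta_rot": [0,0,0],"gripper": 2}

```text
t: 13.92
position: [426.1, 129.3, 281.2]
eef_rot: [-0.52, -0.479, 0.525, -0.475]
wrist_force: [-0.5, 0.7, -0.7]
width: 0.025
```

```bash
python3 st.py
```

```text
t 13.92 pos [426.1 129.3 281.2] F [-0.5  0.7 -0.7] Tq [0.03 0.   0.02] w 2.2
x axis [-0.0082 -0.001  -1.    ] tooly ang(mod180) 174.8 j [ 0.21 -0.1   1.8   0.    1.45  0.3 ]
rail: axis x -81.8  y 28.3  carr z 52.8  Fx -0.5 Fy 0.6
```

Emit:
jog_arm:
  targets:
    - {"dp": [3,6,-10],"delta_rot": [0,-0.4,0],"gripper": 2}
    - {"dp": [0,0,-15],"delta_rot": [0,0,0],"gripper": 2}
    - {"dp": [0,0,-12],"delta_rot": [0,0,0],"gripper": 2}
    - {"dp": [0,0,-3],"delta_rot": [0,0,0],"gripper": 2}
    - {"dp": [0,0,0],"delta_rot": [0,0,0],"gripper": 2}

```text
t: 14.33
position: [428.8, 132.5, 239.4]
eef_rot: [-0.521, -0.476, 0.524, -0.477]
wrist_force: [-0.5, 0.4, 0.7]
width: 0.025
```

```bash
python3 st.py;python3 -c "
from h import *
b=snap('side','s13'); cv2.imwrite('pics/s13z.png',cv2.resize(b[130:230,320:420],None,fx=6,fy=6))"
```

```text
t 14.33 pos [428.8 132.5 239.4] F [-0.5  0.4  0.7] Tq [-0.01  0.01 -0.  ] w 2.2
x axis [-0.0027 -0.0028 -1.    ] tooly ang(mod180) 174.75 j [ 0.22 -0.04  1.83 -0.    1.35  0.31]
rail: axis x -78.3  y 31.4  carr z 11.0  Fx -0.6 Fy 0.3
```

View pics/s13z.png

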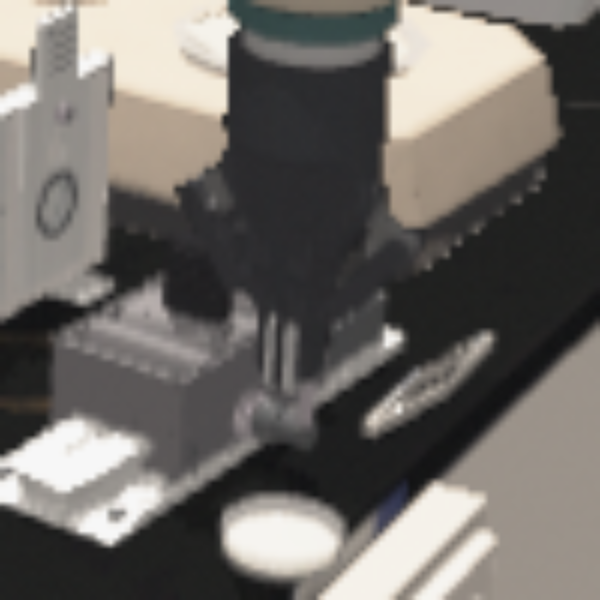

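Emit:
jog_arm:
  targets:
    - {"dp": [-0.5,-6,0],"delta_rot": [0,0,0],"gripper": 2}
    - {"dp": [-0.5,-6,0],"delta_rot": [0,0,0],"gripper": 2}
    - {"dp": [-0.5,-6,0],"delta_rot": [0,0,0],"gripper": 2}
    - {"dp": [-0.5,-6,0],"delta_rot": [0,0,0],"gripper": 2}
    - {"dp": [-0.5,-6,0],"delta_rot": [0,0,0],"gripper": 2}

```text
t: 14.8
position: [427.3, 100.7, 243.9]
eef_rot: [0.524, 0.476, -0.52, 0.478]
wrist_force: [2.8, 3.2, -0.6]
width: 0.023
```

```bash
python3 st.py
```

```text
t 14.8 pos [427.3 100.7 243.9] F [ 2.8  3.2 -0.6] Tq [ 0.46 -0.31  0.02] w 2.0
x axis [ 0.0056  0.0019 -1.    ] tooly ang(mod180) 174.8 j [ 0.15 -0.07  1.86  0.    1.35  0.24]
rail: axis x -75.5  y 0.6  carr z 15.5  Fx 2.5 Fy 3.4
```

Emit:
jog_arm:
  targets:
    - {"dp": [-1.5,-5,-3],"delta_rot": [0,0.2,0],"gripper": 2}
    - {"dp": [-0.6,-6,-2],"delta_rot": [0,0,0],"gripper": 2}
    - {"dp": [-0.6,-6,-2],"delta_rot": [0,0,0],"gripper": 2}

```text
t: 15.05
position: [425.0, 81.7, 238.0]
eef_rot: [0.525, 0.476, -0.52, 0.478]
wrist_force: [2.8, 4.7, -1.4]
width: 0.026
```

```bash
python3 st.py;python3 -c "
from h import *
b=snap('side','s14'); cv2.imwrite('pics/s14z.png',cv2.resize(b[130:230,320:420],None,fx=6,fy=6))"
```

```text
t 15.05 pos [425.   81.7 238. ] F [ 2.8  4.7 -1.4] Tq [ 0.83 -0.32 -0.  ] w 2.2
x axis [ 0.0066  0.0029 -1.    ] tooly ang(mod180) 174.78 j [ 0.1  -0.09  1.88  0.    1.34  0.19]
rail: axis x -76.0  y -18.3  carr z 9.6  Fx 2.4 Fy 4.9
```

View pics/s14z.png

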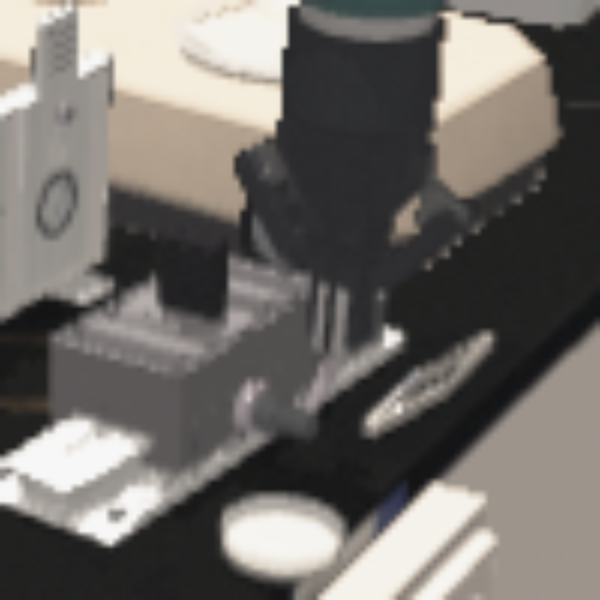

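Emit:
jog_arm:
  targets:
    - {"dp": [0,5,20],"delta_rot": [-0.1,0.3,0],"gripper": 2}
    - {"dp": [0,0,25],"delta_rot": [0,0,0],"gripper": 2}
    - {"dp": [-1,-14,0],"delta_rot": [0,0,0],"gripper": 2}
    - {"dp": [-1,-14,0],"delta_rot": [0,0,0],"gripper": 2}
    - {"dp": [0,0,0],"delta_rot": [0,0,0],"gripper": 2}

```text
t: 15.52
position: [420.5, 54.4, 279.9]
eef_rot: [-0.517, -0.477, 0.528, -0.475]
wrist_force: [0.1, -0.0, 0.5]
width: 0.024
```

```bash
python3 st.py;python3 -c "
from h import *
b=snap('side','s15'); cv2.imwrite('pics/s15z.png',cv2.resize(b[130:230,320:420],None,fx=6,fy=6))"
```

```text
t 15.52 pos [420.5  54.4 279.9] F [ 0.1 -0.   0.5] Tq [-0.   -0.05 -0.04] w 2.0
x axis [-0.0137 -0.0072 -0.9999] tooly ang(mod180) 174.64 j [ 0.04 -0.16  1.85 -0.01  1.46  0.14]
rail: axis x -81.8  y -48.2  carr z 51.5  Fx 0.1 Fy -0.0
```

View pics/s15z.png

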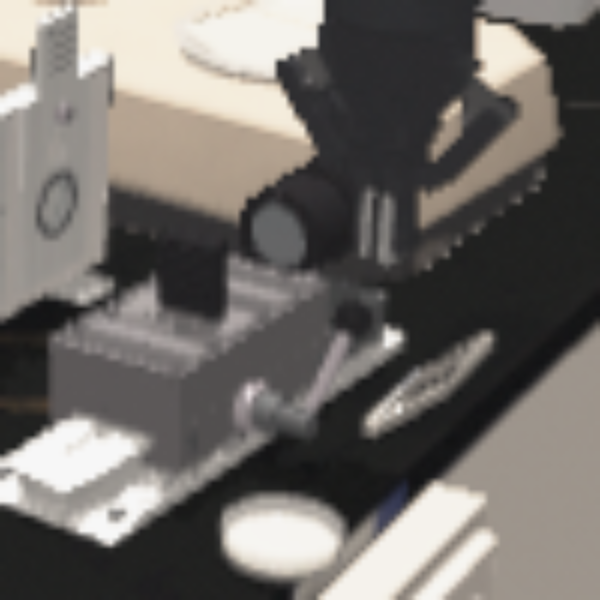

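Emit:
jog_arm:
  targets:
    - {"dp": [2,1.5,-10],"delta_rot": [0.4,-0.8,0.3],"gripper": 2}
    - {"dp": [0,0,-10],"delta_rot": [0,0,0],"gripper": 2}
    - {"dp": [0,0,-4],"delta_rot": [0,0,0],"gripper": 2}

```text
t: 15.82
position: [422.1, 56.6, 253.9]
eef_rot: [-0.521, -0.477, 0.523, -0.477]
wrist_force: [-5.0, -3.4, 8.1]
width: 0.019
```

```bash
python3 st.py
```

```text
t 15.82 pos [422.1  56.6 253.9] F [-5.  -3.4  8.1] Tq [-0.58  0.68 -0.04] w 1.6
x axis [-2.3e-03 -8.0e-04 -1.0e+00] tooly ang(mod180) 174.84 j [ 0.05 -0.12  1.88 -0.    1.39  0.14]
rail: axis x -78.3  y -44.4  carr z 25.5  Fx -4.7 Fy -3.8
```

Emit:
jog_arm:
  targets:
    - {"dp": [1,-0.5,-4],"delta_rot": [0,0,0],"gripper": 2}
    - {"dp": [0.3,-0.5,-4],"delta_rot": [0,0,0],"gripper": 2}
    - {"dp": [0.3,-0.5,-4],"delta_rot": [0,0,0],"gripper": 2}

```text
t: 16.07
position: [423.0, 52.8, 244.3]
eef_rot: [-0.515, -0.476, 0.529, -0.478]
wrist_force: [-3.0, -6.4, 11.0]
width: 0.026
```

```bash
python3 st.py
```

```text
t 16.07 pos [423.   52.8 244.3] F [-3.  -6.4 11. ] Tq [-1.2   0.46 -0.04] w 2.2
x axis [-0.0119 -0.0158 -0.9998] tooly ang(mod180) 174.8 j [ 0.04 -0.11  1.88 -0.02  1.38  0.14]
rail: axis x -78.7  y -51.2  carr z 15.9  Fx -2.5 Fy -6.6
```

Emit:
jog_arm:
  targets:
    - {"dp": [0.5,-0.5,-4],"delta_rot": [0.6,-0.5,0],"gripper": 2}
    - {"dp": [0.3,-0.5,-4],"delta_rot": [0.3,-0.2,0],"gripper": 2}
    - {"dp": [0.3,-0.5,-4],"delta_rot": [0.2,0,0],"gripper": 2}

```text
t: 16.32
position: [424.7, 50.0, 236.8]
eef_rot: [-0.521, -0.476, 0.524, -0.478]
wrist_force: [-19.9, -6.1, 40.3]
width: 0.017
```

```bash
python3 st.py;python3 -c "
from h import *
b=snap('side','s16'); cv2.imwrite('pics/s16z.png',cv2.resize(b[130:230,320:420],None,fx=6,fy=6))"
```

```text
t 16.32 pos [424.7  50.  236.8] F [-19.9  -6.1  40.3] Tq [-1.13  3.36 -0.04] w 1.5
x axis [-0.001  -0.0047 -1.    ] tooly ang(mod180) 174.77 j [ 0.03 -0.1   1.89 -0.    1.35  0.12]
rail: axis x -74.9  y -51.5  carr z 8.4  Fx -19.3 Fy -7.8
```

View pics/s16z.png

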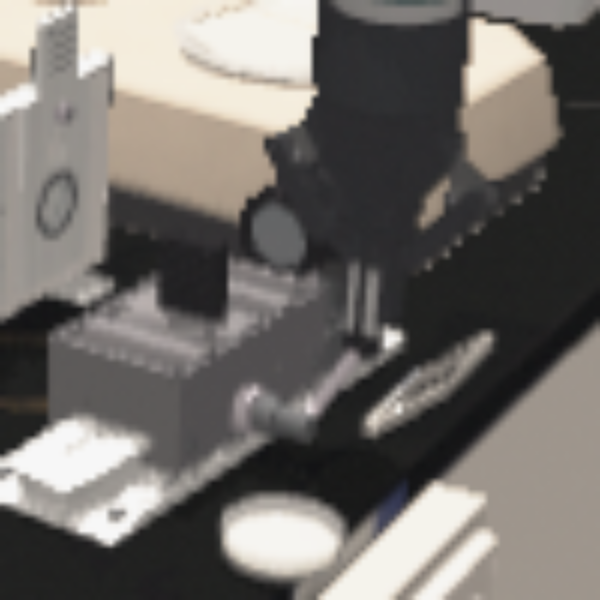

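Fz rose to 40 N at the predicted end height, so the lever looks fully down. I'll back off and check.

Emit:
jog_arm:
  targets:
    - {"dp": [-2,0,10],"delta_rot": [0,0,0],"gripper": 2}
    - {"dp": [0,0,25],"delta_rot": [0,0,0],"gripper": 2}
    - {"dp": [-10,0,35],"delta_rot": [0,0,0],"gripper": 20}
    - {"dp": [-30,20,35],"delta_rot": [0,0,0],"gripper": 60}
    - {"dp": [-5,40,35],"delta_rot": [0,0,0],"gripper": 60}
    - {"dp": [0,41,20],"delta_rot": [0,0,0],"gripper": 60}
    - {"dp": [0,41,0],"delta_rot": [0,0,0],"gripper": 60}
    - {"dp": [0,41,0],"delta_rot": [0,0,0],"gripper": 60}
    - {"dp": [0,30,0],"delta_rot": [0,0,0],"gripper": 60}

```text
t: 17.12
position: [377.5, 252.0, 387.9]
eef_rot: [-0.521, -0.474, 0.529, -0.473]
wrist_force: [1.0, -0.5, -0.6]
width: 0.704
```

```bash
python3 st.py;python3 -c "
from h import *
b=snap('side','s17'); cv2.imwrite('pics/s17z.png',cv2.resize(b[130:230,320:420],None,fx=6,fy=6))
b=snap('top','t17'); cv2.imwrite('pics/t17z.png',cv2.resize(b[90:240,280:480],None,fx=4,fy=4))"
```

```text
t 17.12 pos [377.5 252.  387.9] F [ 1.  -0.5 -0.6] Tq [ 0.04 -0.01 -0.02] w 60.1
x axis [-0.0092 -0.0062 -0.9999] tooly ang(mod180) 174.14 j [ 0.51 -0.14  1.62 -0.    1.67  0.61]
rail: axis x -140.8  y 145.3  carr z 159.5  Fx 1.0 Fy -0.4
```

View pics/s17z.png

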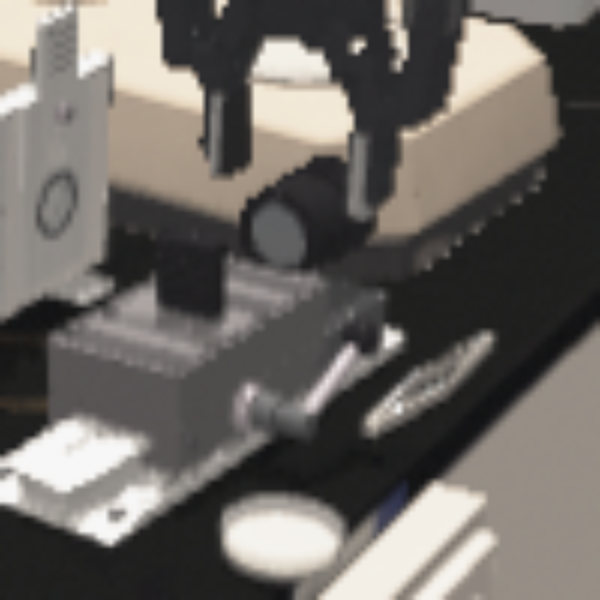

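View pics/t17z.png

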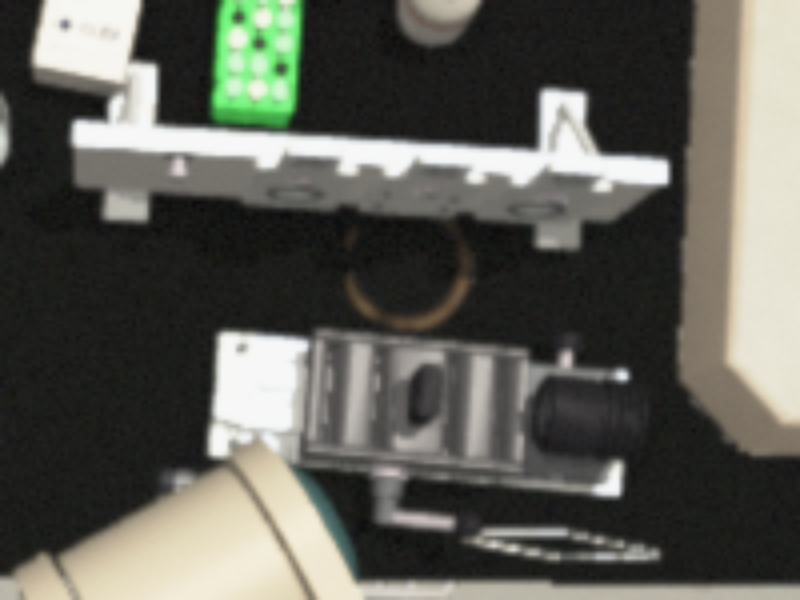

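```bash
python3 - <<'E'
from h import *
c=cv2.imread("pics/s17.png");g=cv2.cvtColor(c,cv2.COLOR_BGR2GRAY);print(g[177:192,373:392].astype(int))
from lev import ball
for a in(-45,-50,-55,-60): print(a,proj("side",ball(a,lift=2))[0]-[.9,.7],proj("top",ball(a,lift=2))[0])
t=cv2.imread("pics/t17.png");print(cv2.cvtColor(t,cv2.COLOR_BGR2GRAY)[214:228,388:404])
E
```

```text
[[112  86  65  63  70  59  56  45  41  42  30  31  31  32  31  31  31  32
   33]
 [ 93  73  65  64  64  64  64  69  64  67  77  45  32  31  30  32  33  32
   31]
 [ 77  74  65  65  65  65  71  82  81  84 112  59  32  32  31  30  31  31
   31]
 [ 77  73  65  65  72  72  82  81  80  75  68  45  31  31  32  31  32  32
   31]
 [ 77  72  71  70  84 103  83  77  72  65  63  40  32  33  32  31  32  30
   30]
 [ 76  74  83  82  87 122  73  66  64  65  62  38  32  31  31  33  31  31
   31]
 [ 76  80  83  92  84  81  56  62  57  61  63  37  31  31  32  31  32  31
   32]
 [ 77  88  83  95  59  46  50  65  46  49  74 151  66  66  32  32  31  30
   32]
 [ 77  94  78  64  42  41  44  49  41  41  89 229 211 180  64  32  33  32
   31]
 [ 77  72  66  64  36  35  37  43  35  37  95 239 245 227  89  31  32  32
   32]
 [ 77  71  64  66  91 153  70  34  33  41 122 242 200 124  56  31  31  32
   32]
 [ 76  70  65  85 184 222 115  31  43  65 135 142 120  88  50  32  31  31
   32]
 [ 71  70  73 181 229 185 128 109 100 107 135 114  65  27  31  30  32  33
   32]
 [ 69  73 132 236 212 149 136 160 143 120 111  
[... 594 characters left out ...]
  36  28  27  32  27  24  28]
 [100  89  76  66  59  49  32  37  36  39  39  34  28  30  24  32]
 [164 159 147 143 130  97  48  39  46  46  43  42  31  23  28  27]
 [191 194 194 195 179 127  55  40  42  54  54  46  35  26  25  29]
 [155 158 166 170 155 104  49  38  48  54  55  46  49  60  60  64]
 [ 74  81  92 101  97  72  38  38  42  44  45  58 100 138 146 153]
 [ 27  28  34  42  41  37  29  38  45  49  56  83 131 171 179 187]
 [ 28  21  23  31  30  29  33  54  77  84 110 144 136 112 105 107]
 [ 24  27  25  32  29  27  35  61  92 101 132 169 155 139 158 184]
 [ 27  19  20  30  30  26  24  34  42  50  66  95 118 153 189 216]
 [ 22  22  14  32  29  30  27  29  30  29  29  36  49  66  80  95]]
```

The lever is down: ball at side (380,186), consistent with -55 to -60°, and the contact height gives about -60°. Next is the frame at board y=+40. I'll turn the tool and go above it.

Emit:
jog_arm:
  targets:
    - {"dp": [15,-5,0],"delta_rot": [0,0,-7],"gripper": 60}
    - {"dp": [18,-6,0],"delta_rot": [0,0,-7],"gripper": 60}
    - {"dp": [18,-6,0],"delta_rot": [0,0,-7],"gripper": 60}
    - {"dp": [18,-6,0],"delta_rot": [0,0,-7],"gripper": 60}
    - {"dp": [18,-6,0],"delta_rot": [0,0,-7],"gripper": 60}
    - {"dp": [18,-6,0],"delta_rot": [0,0,-7],"gripper": 60}
    - {"dp": [18,-6,0],"delta_rot": [0,0,-7],"gripper": 60}
    - {"dp": [18,-6,0],"delta_rot": [0,0,-7],"gripper": 60}
    - {"dp": [18,-6,0],"delta_rot": [0,0,-7],"gripper": 60}
    - {"dp": [18,-6,0],"delta_rot": [0,0,-7],"gripper": 60}

```text
t: 18.05
position: [558.9, 190.5, 379.1]
eef_rot: [-0.693, -0.084, 0.712, -0.076]
wrist_force: [0.5, 0.3, -0.1]
width: 0.71
```

```bash
python3 st.py
```

```text
t 18.05 pos [558.9 190.5 379.1] F [ 0.5  0.3 -0.1] Tq [-0.04  0.02 -0.04] w 60.6
x axis [-0.0286  0.0084 -0.9996] tooly ang(mod180) 102.96 j [0.26 0.25 1.23 0.02 1.68 1.61]
rail: axis x 41.2  y 102.1  carr z 150.7  Fx 0.5 Fy 0.4
```

Emit:
jog_arm:
  targets:
    - {"dp": [18,-6,3],"delta_rot": [-0.1,-0.5,-6],"gripper": 60}
    - {"dp": [18,-6,3],"delta_rot": [-0.1,-0.5,-5],"gripper": 60}
    - {"dp": [18,-5,3],"delta_rot": [-0.1,-0.5,-4],"gripper": 60}
    - {"dp": [18,-5,0],"delta_rot": [0,0,0],"gripper": 60}
    - {"dp": [6,-2,0],"delta_rot": [0,0,0],"gripper": 60}
    - {"dp": [0,0,0],"delta_rot": [0,0,0],"gripper": 60}
    - {"dp": [0,0,0],"delta_rot": [0,0,0],"gripper": 60}

```text
t: 18.63
position: [642.7, 159.6, 380.3]
eef_rot: [-0.702, 0.022, 0.712, 0.023]
wrist_force: [-0.9, 0.1, 0.2]
width: 0.701
```

```bash
cat >> st.py <<'E'
gp=o["position"]+155*M[:,0];print("grasp pt",gp.round(1))
E
python3 st.py
```

```text
t 18.63 pos [642.7 159.6 380.3] F [-0.9  0.1  0.2] Tq [-0.03 -0.02 -0.04] w 59.9
x axis [-0.0138  0.0016 -0.9999] tooly ang(mod180) 86.42 j [0.19 0.46 0.97 0.   1.72 1.82]
rail: axis x 130.3  y 77.5  carr z 151.9  Fx -0.9 Fy -0.0
grasp pt [640.5 159.9 225.3]
```

Emit:
jog_arm:
  targets:
    - {"dp": [1,4.5,-10],"delta_rot": [0,-0.8,0.5],"gripper": 60}
    - {"dp": [0,0,-8],"delta_rot": [0,0,0],"gripper": 60}
    - {"dp": [0,0,0],"delta_rot": [0,0,0],"gripper": 60}

```text
t: 18.88
position: [641.8, 164.7, 361.3]
eef_rot: [-0.706, 0.018, 0.707, 0.019]
wrist_force: [0.3, 0.4, -0.6]
width: 0.703
```

```bash
python3 st.py;python3 -c "
from h import *
b=snap('side','s18'); cv2.imwrite('pics/s18z.png',cv2.resize(b[90:220,230:370],None,fx=5,fy=5)[:600])
b=snap('top','t18'); cv2.imwrite('pics/t18z.png',cv2.resize(b[90:240,280:480],None,fx=4,fy=4))"
```

```text
t 18.88 pos [641.8 164.7 361.3] F [ 0.3  0.4 -0.6] Tq [ 0.08 -0.03 -0.  ] w 60.0
x axis [-0.0016  0.0012 -1.    ] tooly ang(mod180) 87.02 j [0.2  0.46 1.01 0.   1.68 1.82]
rail: axis x 131.3  y 82.6  carr z 132.9  Fx 0.2 Fy 0.4
grasp pt [641.6 164.9 206.3]
```

View pics/s18z.png

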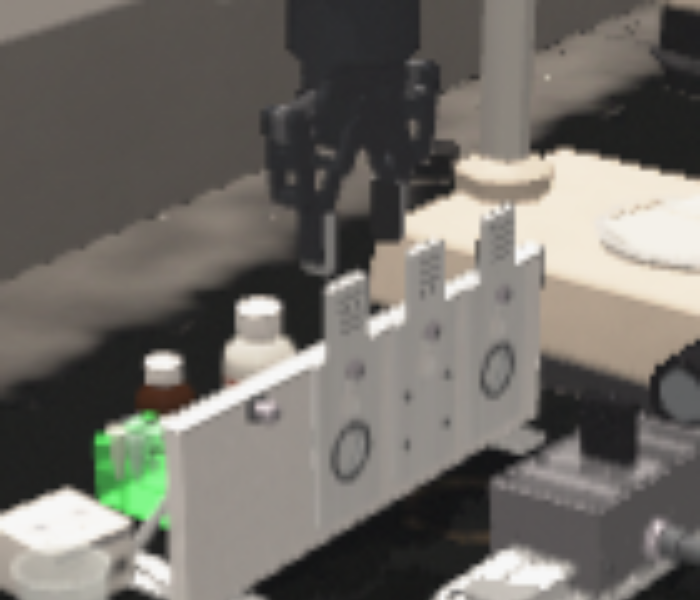

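View pics/t18z.png

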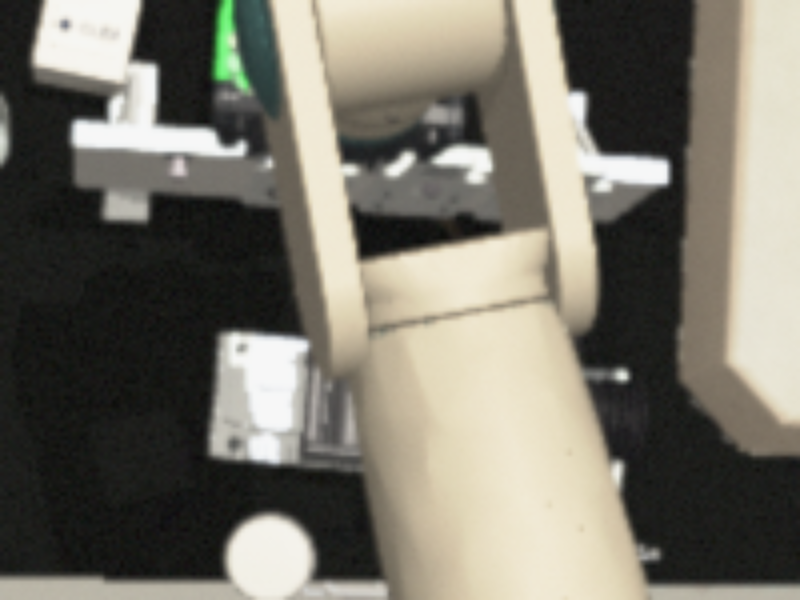

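```bash
python3 - <<'E'
from h import *
f=lambda P:((proj("side",P)-[230,90])*5).round(0).tolist()
print(f([[643.5,164.3,155],[643.5,164.3,176],[643.5,164.3,134],[641.6,164.9,206.3],[641.6,164.9,190],[640,195,193],[640,135,193]]))
E
```

```text
[[348.0, 314.0], [348.0, 281.0], [348.0, 347.0], [350.0, 233.0], [350.0, 260.0], [323.0, 270.0], [380.0, 241.0]]
```

Emit:
jog_arm:
  targets:
    - {"dp": [1.5,0,-15],"delta_rot": [0,-0.1,0],"gripper": 60}
    - {"dp": [0.5,0,-15],"delta_rot": [0,0,0],"gripper": 60}
    - {"dp": [0,0,-6],"delta_rot": [0,0,0],"gripper": 60}
    - {"dp": [0,0,0],"delta_rot": [0,0,0],"gripper": 60}

```text
t: 19.32
position: [643.0, 165.1, 330.2]
eef_rot: [0.709, -0.017, -0.704, -0.019]
wrist_force: [-0.4, -0.3, 0.3]
width: 0.705
```

```bash
python3 st.py
```

```text
t 19.32 pos [643.  165.1 330.2] F [-0.4 -0.3  0.3] Tq [0.04 0.03 0.02] w 60.2
x axis [ 0.0071  0.0027 -1.    ] tooly ang(mod180) 87.07 j [0.2  0.48 1.05 0.   1.61 1.82]
rail: axis x 134.1  y 83.5  carr z 101.8  Fx -0.4 Fy -0.3
grasp pt [644.1 165.5 175.2]
```

Emit:
jog_arm:
  targets:
    - {"dp": [0,-0.5,-11],"delta_rot": [-0.1,0.4,0],"gripper": 60}
    - {"dp": [0,0,-1],"delta_rot": [0,0,0],"gripper": 50}
    - {"dp": [0,0,0],"delta_rot": [0,0,0],"gripper": 44}
    - {"dp": [0,0,0],"delta_rot": [0,0,0],"gripper": 44}

```text
t: 19.65
position: [642.9, 164.6, 319.6]
eef_rot: [0.707, -0.018, -0.706, -0.019]
wrist_force: [1.1, 0.2, -0.2]
width: 0.513
```

```bash
python3 st.py;python3 -c "
from h import *
b=snap('side','s19'); cv2.imwrite('pics/s19z.png',cv2.resize(b[90:210,240:360],None,fx=5,fy=5)[:600])"
```

```text
t 19.65 pos [642.9 164.6 319.6] F [ 1.1  0.2 -0.2] Tq [-0.06  0.06  0.04] w 43.8
x axis [ 0.0016  0.0012 -1.    ] tooly ang(mod180) 87.07 j [0.19 0.48 1.06 0.   1.6  1.82]
rail: axis x 133.0  y 82.6  carr z 91.2  Fx 1.1 Fy 0.2
grasp pt [643.2 164.7 164.6]
```

View pics/s19z.png

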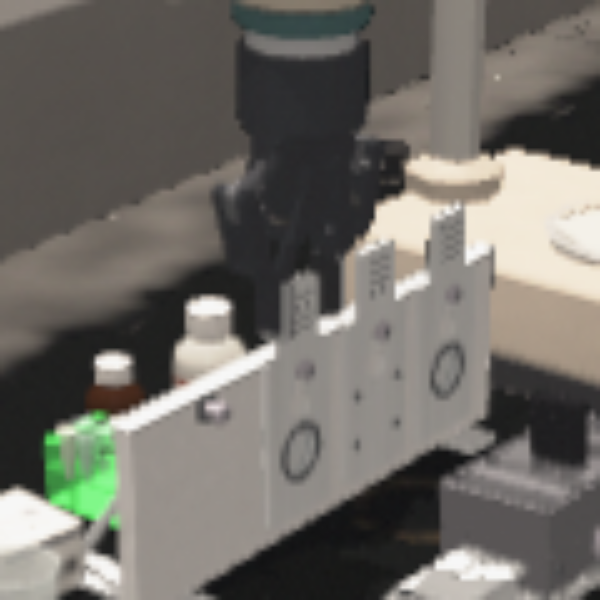

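Emit:
jog_arm:
  targets:
    - {"dp": [0,0,-2],"delta_rot": [0,0,0],"gripper": 30}
    - {"dp": [0,0,0],"delta_rot": [0,0,0],"gripper": 30}
    - {"dp": [0,0,0],"delta_rot": [0,0,0],"gripper": 30}
    - {"dp": [0,0,0],"delta_rot": [0,0,0],"gripper": 30}
  squeeze: 60

```text
t: 20.03
position: [643.2, 164.4, 320.2]
eef_rot: [0.709, -0.018, -0.705, -0.019]
wrist_force: [0.1, 0.3, -1.7]
width: 0.405
```

```bash
python3 st.py
```

```text
t 20.03 pos [643.2 164.4 320.2] F [ 0.1  0.3 -1.7] Tq [-0.    0.03  0.03] w 34.6
x axis [ 0.0058  0.0017 -1.    ] tooly ang(mod180) 87.06 j [0.19 0.48 1.06 0.   1.59 1.82]
rail: axis x 134.1  y 82.7  carr z 91.8  Fx 0.1 Fy 0.3
grasp pt [644.1 164.7 165.2]
```

Emit:
jog_arm:
  targets:
    - {"dp": [0,0,8],"delta_rot": [0,0.2,0],"gripper": 30}
    - {"dp": [0,0,8],"delta_rot": [0,0,0],"gripper": 30}
    - {"dp": [0,0,4],"delta_rot": [0,0,0],"gripper": 30}
    - {"dp": [0,0,0],"delta_rot": [0,0,0],"gripper": 30}

```text
t: 20.37
position: [643.1, 164.5, 341.6]
eef_rot: [0.707, -0.018, -0.707, -0.019]
wrist_force: [-0.3, -0.7, -2.0]
width: 0.405
```

```bash
python3 st.py
```

```text
t 20.37 pos [643.1 164.5 341.6] F [-0.3 -0.7 -2. ] Tq [ 0.05 -0.01  0.05] w 34.6
x axis [ 5.0e-04  1.6e-03 -1.0e+00] tooly ang(mod180) 87.06 j [0.19 0.47 1.03 0.   1.64 1.82]
rail: axis x 133.0  y 82.6  carr z 113.2  Fx -0.3 Fy -0.7
grasp pt [643.2 164.7 186.6]
```

Emit:
jog_arm:
  targets:
    - {"dp": [0,0,2.5],"delta_rot": [0,0,0],"gripper": 30}
    - {"dp": [-2,0.1,0],"delta_rot": [0,0,0],"gripper": 30}
    - {"dp": [-3,0.1,0],"delta_rot": [0,0,0],"gripper": 30}
    - {"dp": [-3,0.1,0],"delta_rot": [0,0,0],"gripper": 30}

```text
t: 20.7
position: [634.9, 164.7, 344.9]
eef_rot: [0.707, -0.018, -0.706, -0.019]
wrist_force: [0.5, -0.7, -0.9]
width: 0.406
```

```bash
python3 st.py
```

```text
t 20.7 pos [634.9 164.7 344.9] F [ 0.5 -0.7 -0.9] Tq [-0.04  0.05  0.05] w 34.7
x axis [ 0.0016  0.0017 -1.    ] tooly ang(mod180) 87.05 j [0.2  0.45 1.06 0.   1.64 1.82]
rail: axis x 125.0  y 82.2  carr z 116.5  Fx 0.5 Fy -0.6
grasp pt [635.1 165.  189.9]
```

Clean so far, lifted 24.7 mm with no force. I'll draw it further off.

Emit:
jog_arm:
  targets:
    - {"dp": [-5,0.2,0],"delta_rot": [0,0,0],"gripper": 30}
    - {"dp": [-6,0.3,0],"delta_rot": [0,0,0],"gripper": 30}
    - {"dp": [-8,0.4,0],"delta_rot": [0,0,0],"gripper": 30}
    - {"dp": [-10,0.5,0],"delta_rot": [0,0,0],"gripper": 30}

```text
t: 21.03
position: [603.7, 166.0, 343.5]
eef_rot: [-0.707, 0.018, 0.707, 0.019]
wrist_force: [-0.3, -0.9, -0.4]
width: 0.404
```

```bash
python3 st.py;python3 -c "
from h import *
b=snap('side','s20'); cv2.imwrite('pics/s20z.png',cv2.resize(b[90:210,240:380],None,fx=5,fy=5)[:600])"
```

```text
t 21.03 pos [603.7 166.  343.5] F [-0.3 -0.9 -0.4] Tq [-0.02 -0.02 -0.02] w 34.5
x axis [-2.0e-04  1.3e-03 -1.0e+00] tooly ang(mod180) 87.03 j [0.21 0.36 1.17 0.   1.61 1.83]
rail: axis x 93.5  y 80.7  carr z 115.1  Fx -0.2 Fy -0.9
grasp pt [603.7 166.2 188.5]
```

View pics/s20z.png

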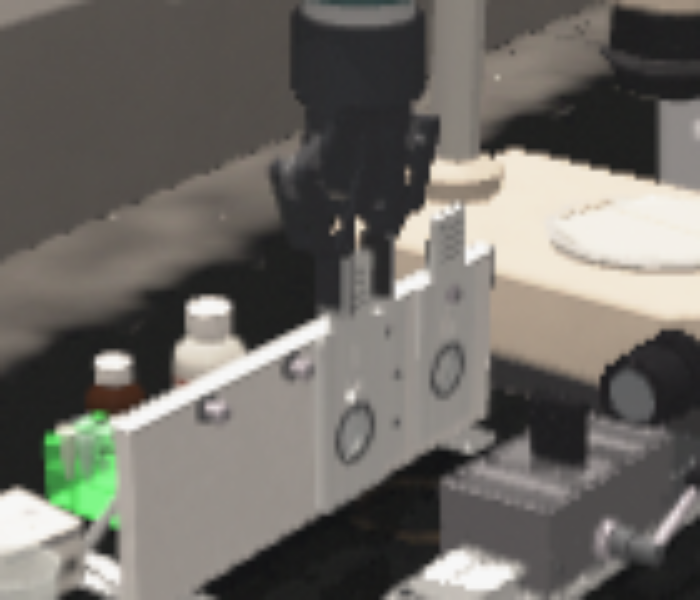

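Emit:
jog_arm:
  targets:
    - {"dp": [-12,0,12],"delta_rot": [0,0,0],"gripper": 30}
    - {"dp": [-12,0,15],"delta_rot": [0,0,0],"gripper": 30}
    - {"dp": [-12,0,15],"delta_rot": [0,0,7],"gripper": 30}
    - {"dp": [-10,0,12],"delta_rot": [0,0,7],"gripper": 30}
    - {"dp": [-5,0,5],"delta_rot": [0,0,7],"gripper": 30}
    - {"dp": [-5,0,0],"delta_rot": [0,0,7],"gripper": 30}
    - {"dp": [-5,0,0],"delta_rot": [0,0,7],"gripper": 30}
    - {"dp": [-5,0,0],"delta_rot": [0,0,7],"gripper": 30}
    - {"dp": [-5,0,0],"delta_rot": [0,0,7],"gripper": 30}
    - {"dp": [-5,0,0],"delta_rot": [0,0,7],"gripper": 30}

```text
t: 21.92
position: [519.6, 166.4, 404.9]
eef_rot: [-0.629, -0.322, 0.629, -0.324]
wrist_force: [-0.5, 0.3, -1.7]
width: 0.406
```

```bash
python3 st.py
```

```text
t 21.92 pos [519.6 166.4 404.9] F [-0.5  0.3 -1.7] Tq [0.04 0.02 0.03] w 34.7
x axis [ 0.0013 -0.0033 -1.    ] tooly ang(mod180) 144.35 j [ 0.24  0.11  1.34 -0.    1.69  0.86]
rail: axis x 10.0  y 73.0  carr z 176.5  Fx -0.6 Fy 0.3
grasp pt [519.8 165.9 249.9]
```

Emit:
jog_arm:
  targets:
    - {"dp": [-3,-5,0],"delta_rot": [0,0,7],"gripper": 30}
    - {"dp": [-3,-5,0],"delta_rot": [0,0,7],"gripper": 30}
    - {"dp": [-3,-6,0],"delta_rot": [0,0,7],"gripper": 30}
    - {"dp": [-2,-6,0],"delta_rot": [0,0,7],"gripper": 30}
    - {"dp": [-1,-3,0],"delta_rot": [0,0,0],"gripper": 30}
    - {"dp": [0,0,0],"delta_rot": [0,0,0],"gripper": 30}
    - {"dp": [0,0,0],"delta_rot": [0,0,0],"gripper": 30}

```text
t: 22.5
position: [504.4, 140.9, 405.5]
eef_rot: [0.531, 0.467, -0.53, 0.469]
wrist_force: [0.3, 0.6, -1.4]
width: 0.404
```

```bash
python3 st.py
```

```text
t 22.5 pos [504.4 140.9 405.5] F [ 0.3  0.6 -1.4] Tq [-0.03 -0.05  0.04] w 34.5
x axis [ 0.0039 -0.0017 -1.    ] tooly ang(mod180) 172.86 j [ 0.2   0.05  1.4  -0.    1.69  0.33]
rail: axis x -2.4  y 46.6  carr z 177.1  Fx 0.3 Fy 0.6
grasp pt [505.  140.6 250.5]
```

Emit:
jog_arm:
  targets:
    - {"dp": [2,-2.5,-8],"delta_rot": [0.1,0.2,2.2],"gripper": 30}
    - {"dp": [0,0,-6],"delta_rot": [0,0,0],"gripper": 30}
    - {"dp": [0,0,0],"delta_rot": [0,0,0],"gripper": 30}
    - {"dp": [0,0,0],"delta_rot": [0,0,0],"gripper": 30}

```text
t: 22.83
position: [506.5, 139.2, 391.1]
eef_rot: [0.524, 0.475, -0.523, 0.476]
wrist_force: [0.3, -0.3, -0.6]
width: 0.405
```

```bash
python3 st.py;python3 -c "
from h import *
b=snap('side','s21'); cv2.imwrite('pics/s21z.png',cv2.resize(b[90:230,290:410],None,fx=5,fy=5)[:700])
b=snap('top','t21'); cv2.imwrite('pics/t21z.png',cv2.resize(b[150:240,320:440],None,fx=5,fy=5))"
```

```text
t 22.83 pos [506.5 139.2 391.1] F [ 0.3 -0.3 -0.6] Tq [ 0.04 -0.02 -0.05] w 34.6
x axis [ 1.1e-03  6.0e-04 -1.0e+00] tooly ang(mod180) 174.53 j [0.2  0.06 1.42 0.   1.66 0.29]
rail: axis x -0.8  y 45.4  carr z 162.7  Fx 0.4 Fy -0.3
grasp pt [506.6 139.3 236.1]
```

View pics/s21z.png

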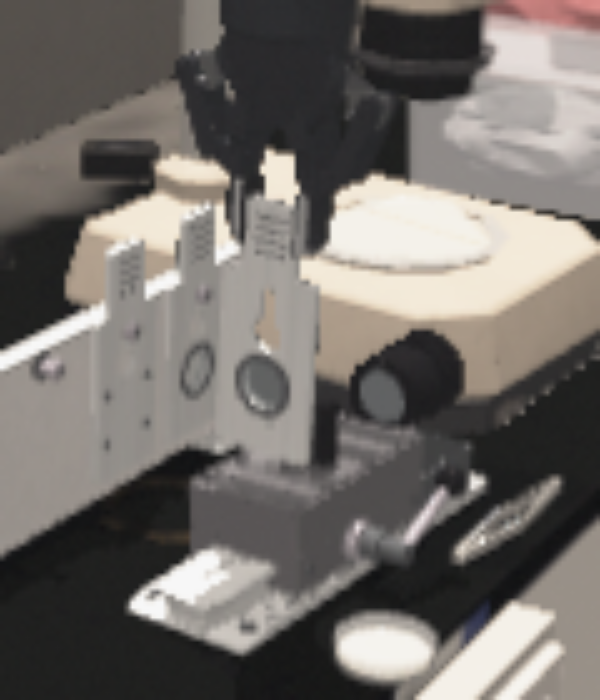

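View pics/t21z.png

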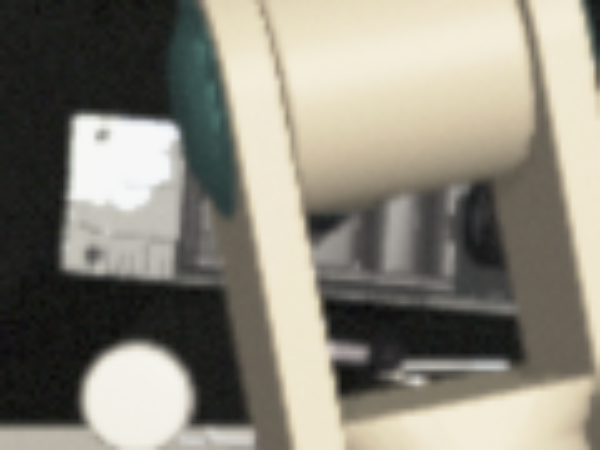

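```bash
python3 - <<'E'
from h import *
from lev import EX,EY,C
f=lambda P:((proj("side",P)-[290,90]+.4)*5).round(0).tolist()
c=np.array([506.6,139.3,93])
print("plate near bottom corners",f([c+32*EX+3*EY,c-32*EX+3*EY]),"shoulder",f([c+32*EX+3*EY+[0,0,112],c-32*EX+3*EY+[0,0,112]]))
for yy in(70,): 
  print("carr +y top corners",f([C+39.5*EX+yy*EY+[0,0,56.5],C-39.5*EX+yy*EY+[0,0,56.5]]))
print("grip top center",f([C+[0,0,97.5],C+18*EX+7*EY+[0,0,97.5],C-18*EX+7*EY+[0,0,97.5]]))
E
python3 -c "
import cv2
a=cv2.imread('pics/s21.png');cv2.imwrite('pics/s21y.png',cv2.resize(a[140:220,320:400],None,fx=9,fy=9,interpolation=cv2.INTER_CUBIC)[:600])"
```

```text
plate near bottom corners [[219.0, 438.0], [309.0, 467.0]] shoulder [[225.0, 260.0], [319.0, 286.0]]
carr +y top corners [[197.0, 480.0], [307.0, 518.0]]
grip top center [[320.0, 398.0], [289.0, 394.0], [339.0, 409.0]]
```

View pics/s21y.png

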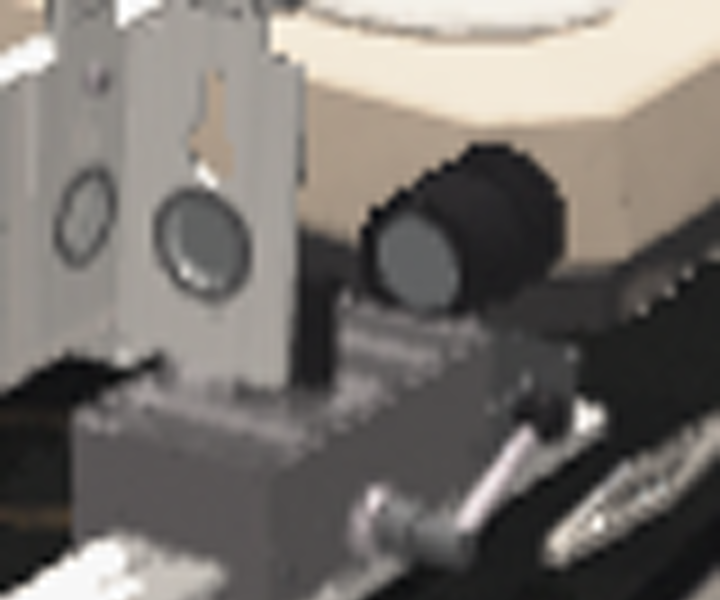

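Emit:
jog_arm:
  targets:
    - {"dp": [0.8,0.3,-10],"delta_rot": [0,0,0.4],"gripper": 30}
    - {"dp": [0,0,-8],"delta_rot": [0,0,0],"gripper": 30}
    - {"dp": [0,0,-4],"delta_rot": [0,0,0],"gripper": 30}
    - {"dp": [0,0,0],"delta_rot": [0,0,0],"gripper": 30}

```text
t: 23.27
position: [507.3, 139.8, 367.5]
eef_rot: [0.522, 0.477, -0.521, 0.478]
wrist_force: [-0.1, -0.9, -1.9]
width: 0.404
```

```bash
python3 st.py
```

```text
t 23.27 pos [507.3 139.8 367.5] F [-0.1 -0.9 -1.9] Tq [0.01 0.06 0.01] w 34.5
x axis [ 2.3e-03  9.0e-04 -1.0e+00] tooly ang(mod180) 174.94 j [0.2  0.07 1.46 0.   1.61 0.29]
rail: axis x 0.2  y 46.2  carr z 139.1  Fx -0.0 Fy -0.9
grasp pt [507.6 140.  212.5]
```

Emit:
jog_arm:
  targets:
    - {"dp": [-0.2,-0.5,-4],"delta_rot": [0,0.1,0],"gripper": 30}
    - {"dp": [0,0,-4],"delta_rot": [0,0,0],"gripper": 30}
    - {"dp": [0,0,-3],"delta_rot": [0,0,0],"gripper": 30}

```text
t: 23.52
position: [507.5, 139.2, 357.6]
eef_rot: [0.523, 0.476, -0.52, 0.478]
wrist_force: [1.7, -2.0, 7.3]
width: 0.407
```

```bash
python3 st.py
```

```text
t 23.52 pos [507.5 139.2 357.6] F [ 1.7 -2.   7.3] Tq [-0.44 -0.04  0.06] w 34.7
x axis [ 0.0055  0.0011 -1.    ] tooly ang(mod180) 174.91 j [ 0.2   0.07  1.47 -0.    1.59  0.29]
rail: axis x 1.1  y 45.7  carr z 129.2  Fx 1.9 Fy -1.9
grasp pt [508.4 139.4 202.6]
```

Emit:
jog_arm:
  targets:
    - {"dp": [0,-2,2],"delta_rot": [0.1,0.3,0.1],"gripper": 30}
    - {"dp": [0,-0.5,0],"delta_rot": [0,0,0],"gripper": 30}
    - {"dp": [0,0,-3],"delta_rot": [0,0,0],"gripper": 30}
    - {"dp": [0,0,-4],"delta_rot": [0,0,0],"gripper": 30}

```text
t: 23.85
position: [508.1, 136.2, 353.9]
eef_rot: [0.524, 0.477, -0.519, 0.478]
wrist_force: [1.8, -0.3, 0.6]
width: 0.402
```

```bash
python3 st.py
```

```text
t 23.85 pos [508.1 136.2 353.9] F [ 1.8 -0.3  0.6] Tq [-0.23 -0.36 -0.01] w 34.3
x axis [ 0.005   0.0034 -1.    ] tooly ang(mod180) 174.97 j [0.19 0.07 1.48 0.   1.58 0.28]
rail: axis x 1.8  y 43.2  carr z 125.5  Fx 1.8 Fy -0.2
grasp pt [508.9 136.7 198.9]
```

Emit:
jog_arm:
  targets:
    - {"dp": [-0.8,-0.3,-3],"delta_rot": [-0.2,0.3,0],"gripper": 30}
    - {"dp": [0,0,-4],"delta_rot": [0,0,0],"gripper": 30}
    - {"dp": [0,0,-4],"delta_rot": [0,0,0],"gripper": 30}

```text
t: 24.1
position: [507.9, 135.8, 343.0]
eef_rot: [0.523, 0.476, -0.52, 0.479]
wrist_force: [1.9, -0.3, 0.0]
width: 0.404
```

```bash
python3 st.py
```

```text
t 24.1 pos [507.9 135.8 343. ] F [ 1.9 -0.3  0. ] Tq [-0.04 -0.55 -0.02] w 34.5
x axis [ 5.e-03  3.e-04 -1.e+00] tooly ang(mod180) 174.95 j [ 0.19  0.08  1.49 -0.    1.56  0.28]
rail: axis x 1.6  y 42.3  carr z 114.6  Fx 1.9 Fy -0.1
grasp pt [508.6 135.9 188. ]
```

Emit:
jog_arm:
  targets:
    - {"dp": [0.3,0,-4],"delta_rot": [0,0,0],"gripper": 30}
    - {"dp": [0.2,0,-3],"delta_rot": [0,0,0],"gripper": 30}
    - {"dp": [0,0,-2],"delta_rot": [0,0,0],"gripper": 30}

```text
t: 24.35
position: [508.5, 136.1, 336.2]
eef_rot: [0.524, 0.476, -0.519, 0.479]
wrist_force: [-2.3, 0.1, 19.0]
width: 0.407
```

```bash
python3 st.py
```

```text
t 24.35 pos [508.5 136.1 336.2] F [-2.3  0.1 19. ] Tq [0.01 1.21 0.01] w 34.7
x axis [ 0.008   0.0018 -1.    ] tooly ang(mod180) 174.97 j [0.19 0.08 1.5  0.   1.55 0.28]
rail: axis x 2.8  y 42.9  carr z 107.8  Fx -2.3 Fy -0.1
grasp pt [509.7 136.4 181.3]
```

Floor reached at the predicted height (Fz 19 N). I'll release and rise.

Emit:
jog_arm:
  targets:
    - {"dp": [0,0,1],"delta_rot": [0,0,0],"gripper": 36}
    - {"dp": [0,0,0],"delta_rot": [0,0,0],"gripper": 50}
    - {"dp": [0,0,0],"delta_rot": [0,0,0],"gripper": 56}
    - {"dp": [0,0,10],"delta_rot": [0,0,0],"gripper": 60}
    - {"dp": [0,0,20],"delta_rot": [0,0,0],"gripper": 60}
    - {"dp": [0,0,25],"delta_rot": [0,0,0],"gripper": 60}
    - {"dp": [0,0,15],"delta_rot": [0,0,0],"gripper": 60}
    - {"dp": [0,0,0],"delta_rot": [0,0,0],"gripper": 60}

```text
t: 25.02
position: [506.4, 136.4, 406.2]
eef_rot: [-0.519, -0.48, 0.524, -0.476]
wrist_force: [0.9, 0.2, 0.7]
width: 0.703
```

```bash
python3 st.py;python3 -c "
from h import *
b=snap('side','s22'); cv2.imwrite('pics/s22z.png',cv2.resize(b[90:220,290:410],None,fx=5,fy=5)[:600])"
```

```text
t 25.02 pos [506.4 136.4 406.2] F [0.9 0.2 0.7] Tq [-0.01 -0.04  0.02] w 60.1
x axis [-9.e-03  2.e-04 -1.e+00] tooly ang(mod180) 175.03 j [0.19 0.05 1.4  0.   1.7  0.28]
rail: axis x -2.6  y 42.4  carr z 177.8  Fx 0.8 Fy 0.3
grasp pt [505.  136.4 251.2]
```

View pics/s22z.png

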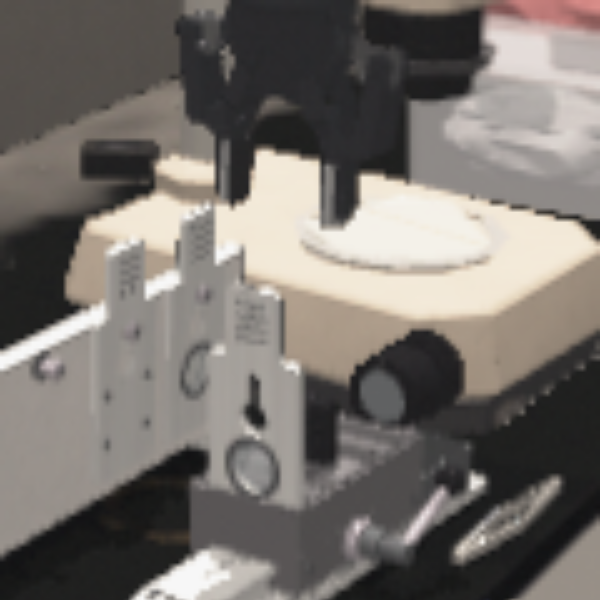

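Frame 1 stands upright and fully down in slot_3. Now the second frame.

Emit:
jog_arm:
  targets:
    - {"dp": [9,-9,0],"delta_rot": [0,-0.3,-7],"gripper": 60}
    - {"dp": [10,-10,0],"delta_rot": [0,-0.2,-7],"gripper": 60}
    - {"dp": [10,-10,0],"delta_rot": [0,0,-7],"gripper": 60}
    - {"dp": [10,-10,0],"delta_rot": [0,0,-7],"gripper": 60}
    - {"dp": [10,-10,0],"delta_rot": [0,0,-7],"gripper": 60}
    - {"dp": [10,-10,0],"delta_rot": [0,0,-7],"gripper": 60}
    - {"dp": [10,-10,0],"delta_rot": [0,0,-7],"gripper": 60}
    - {"dp": [10,-10,0],"delta_rot": [0,0,-7],"gripper": 60}
    - {"dp": [10,-10,0],"delta_rot": [0,0,-7],"gripper": 60}
    - {"dp": [10,-10,0],"delta_rot": [0,0,-7],"gripper": 60}

```text
t: 25.9
position: [607.2, 35.0, 389.4]
eef_rot: [-0.696, -0.088, 0.709, -0.078]
wrist_force: [0.7, -0.2, 0.0]
width: 0.704
```

```bash
python3 st.py
```

```text
t 25.9 pos [607.2  35.  389.4] F [ 0.7 -0.2  0. ] Tq [-0.03 -0.03 -0.06] w 60.1
x axis [-0.0195  0.0114 -0.9997] tooly ang(mod180) 103.51 j [-0.01  0.3   1.15  0.01  1.71  1.33]
rail: axis x 104.4  y -47.9  carr z 161.0  Fx 0.7 Fy -0.1
grasp pt [604.1  36.8 234.4]
```

Emit:
jog_arm:
  targets:
    - {"dp": [9,-9,0],"delta_rot": [-0.2,-0.5,-5],"gripper": 60}
    - {"dp": [9,-9,0],"delta_rot": [-0.2,-0.5,-5],"gripper": 60}
    - {"dp": [7,-6,0],"delta_rot": [-0.2,0,-4],"gripper": 60}
    - {"dp": [0,0,0],"delta_rot": [0,0,0],"gripper": 60}
    - {"dp": [0,0,0],"delta_rot": [0,0,0],"gripper": 60}

```text
t: 26.32
position: [634.1, 7.7, 378.9]
eef_rot: [-0.702, 0.009, 0.712, 0.011]
wrist_force: [-0.3, -0.2, -0.2]
width: 0.705
```

```bash
python3 st.py
```

```text
t 26.32 pos [634.1   7.7 378.9] F [-0.3 -0.2 -0.2] Tq [ 0.03 -0.01  0.01] w 60.2
x axis [-0.0146  0.0037 -0.9999] tooly ang(mod180) 88.41 j [-0.05  0.38  1.08  0.    1.7   1.55]
rail: axis x 134.7  y -74.2  carr z 150.5  Fx -0.3 Fy -0.2
grasp pt [631.9   8.2 223.9]
```

Emit:
jog_arm:
  targets:
    - {"dp": [0.8,-1.7,-15],"delta_rot": [-0.2,-0.8,-1.4],"gripper": 60}
    - {"dp": [0.3,0,-13],"delta_rot": [0,0,0],"gripper": 60}
    - {"dp": [0.3,0,0],"delta_rot": [0,0,0],"gripper": 60}
    - {"dp": [0,0,0],"delta_rot": [0,0,0],"gripper": 60}

```text
t: 26.65
position: [634.2, 7.5, 347.1]
eef_rot: [-0.705, 0.015, 0.709, 0.016]
wrist_force: [0.4, -0.0, 0.6]
width: 0.702
```

```bash
python3 st.py;python3 -c "
from h import *
b=snap('side','s23'); cv2.imwrite('pics/s23z.png',cv2.resize(b[90:210,280:400],None,fx=5,fy=5)[:600])"
```

```text
t 26.65 pos [634.2   7.5 347.1] F [ 0.4 -0.   0.6] Tq [ 0.    0.01 -0.05] w 60.0
x axis [-0.0055  0.0014 -1.    ] tooly ang(mod180) 87.5 j [-0.05  0.39  1.13  0.    1.63  1.57]
rail: axis x 136.6  y -74.7  carr z 118.7  Fx 0.4 Fy -0.0
grasp pt [633.4   7.7 192.1]
```

View pics/s23z.png

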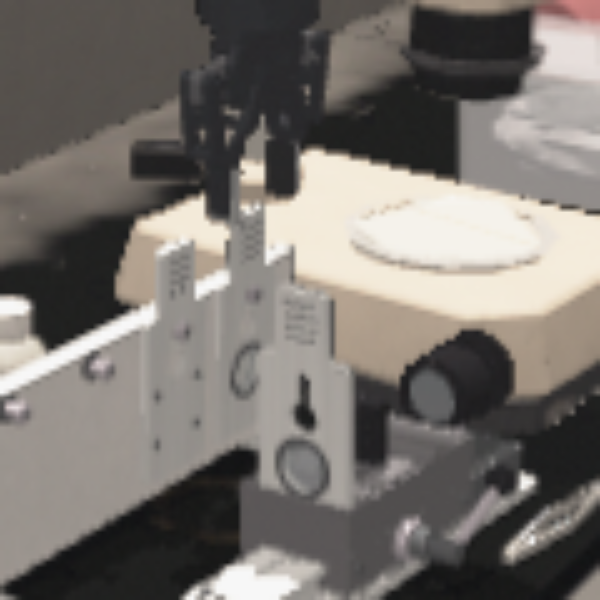

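Emit:
jog_arm:
  targets:
    - {"dp": [1,-1.5,-12],"delta_rot": [0,-0.2,-0.5],"gripper": 60}
    - {"dp": [0,0,-10],"delta_rot": [0,0,0],"gripper": 60}
    - {"dp": [0,0,-2],"delta_rot": [0,0,0],"gripper": 55}
    - {"dp": [0,0,0],"delta_rot": [0,0,0],"gripper": 50}

```text
t: 27.03
position: [635.1, 6.6, 322.1]
eef_rot: [-0.707, 0.017, 0.707, 0.018]
wrist_force: [-0.2, -0.8, 0.3]
width: 0.583
```

```bash
python3 st.py
```

```text
t 27.03 pos [635.1   6.6 322.1] F [-0.2 -0.8  0.3] Tq [-0.01 -0.02  0.05] w 49.8
x axis [-3.0e-04  1.7e-03 -1.0e+00] tooly ang(mod180) 87.11 j [-0.05  0.4   1.16  0.    1.58  1.57]
rail: axis x 138.5  y -75.4  carr z 93.7  Fx -0.1 Fy -0.8
grasp pt [635.    6.8 167.1]
```

Emit:
jog_arm:
  targets:
    - {"dp": [0,-0.4,-3],"delta_rot": [0,0,0],"gripper": 44}
    - {"dp": [0,0,0],"delta_rot": [0,0,0],"gripper": 30}
    - {"dp": [0,0,0],"delta_rot": [0,0,0],"gripper": 30}
    - {"dp": [0,0,0],"delta_rot": [0,0,0],"gripper": 30}
    - {"dp": [0,0,0],"delta_rot": [0,0,0],"gripper": 30}

```text
t: 27.45
position: [635.1, 5.9, 319.1]
eef_rot: [-0.707, 0.017, 0.707, 0.018]
wrist_force: [0.1, 0.0, -2.3]
width: 0.407
```

```bash
python3 st.py
```

```text
t 27.45 pos [635.1   5.9 319.1] F [ 0.1  0.  -2.3] Tq [-0.03  0.01  0.01] w 34.8
x axis [-2.0e-04  1.2e-03 -1.0e+00] tooly ang(mod180) 87.11 j [-0.05  0.4   1.17  0.    1.57  1.57]
rail: axis x 138.6  y -76.2  carr z 90.7  Fx 0.1 Fy 0.0
grasp pt [635.1   6.1 164.1]
```

Gripped. I'll lift 24 mm to TCP z 343.

Emit:
jog_arm:
  targets:
    - {"dp": [0,0,8],"delta_rot": [0,0,0],"gripper": 30}
    - {"dp": [0,0,8],"delta_rot": [0,0,0],"gripper": 30}
    - {"dp": [0,0,6],"delta_rot": [0,0,0],"gripper": 30}
    - {"dp": [0,0,0],"delta_rot": [0,0,0],"gripper": 30}

```text
t: 27.78
position: [635.1, 6.1, 343.7]
eef_rot: [-0.707, 0.017, 0.707, 0.018]
wrist_force: [-0.7, 0.9, -0.3]
width: 0.407
```

```bash
python3 st.py
```

```text
t 27.78 pos [635.1   6.1 343.7] F [-0.7  0.9 -0.3] Tq [-0.01 -0.02  0.03] w 34.8
x axis [ 0.      0.0015 -1.    ] tooly ang(mod180) 87.12 j [-0.05  0.39  1.14  0.    1.62  1.57]
rail: axis x 138.6  y -75.9  carr z 115.3  Fx -0.8 Fy 0.8
grasp pt [635.1   6.3 188.7]
```

Emit:
jog_arm:
  targets:
    - {"dp": [-2,0.1,0],"delta_rot": [0,0,0],"gripper": 30}
    - {"dp": [-3,0.1,0],"delta_rot": [0,0,0],"gripper": 30}
    - {"dp": [-3,0.1,0],"delta_rot": [0,0,0],"gripper": 30}
    - {"dp": [-3,0.1,0],"delta_rot": [0,0,0],"gripper": 30}

```text
t: 28.12
position: [623.5, 6.5, 344.7]
eef_rot: [0.708, -0.017, -0.706, -0.018]
wrist_force: [0.1, -0.1, -1.5]
width: 0.405
```

```bash
python3 st.py
```

```text
t 28.12 pos [623.5   6.5 344.7] F [ 0.1 -0.1 -1.5] Tq [ 0.04 -0.02 -0.04] w 34.6
x axis [ 0.0018  0.0015 -1.    ] tooly ang(mod180) 87.13 j [-0.05  0.35  1.18  0.    1.61  1.57]
rail: axis x 127.3  y -76.4  carr z 116.3  Fx 0.1 Fy -0.1
grasp pt [623.7   6.8 189.7]
```

Emit:
jog_arm:
  targets:
    - {"dp": [-6,0.3,0],"delta_rot": [0,0,0],"gripper": 30}
    - {"dp": [-8,0.3,3],"delta_rot": [0,0,0],"gripper": 30}
    - {"dp": [-4,0.3,12],"delta_rot": [0,0,0],"gripper": 30}
    - {"dp": [0,0,16],"delta_rot": [0,0,0],"gripper": 30}
    - {"dp": [0,0,16],"delta_rot": [0,0,0],"gripper": 30}
    - {"dp": [0,0,16],"delta_rot": [0,0,0],"gripper": 30}
    - {"dp": [-5,5,8],"delta_rot": [0,0,0],"gripper": 30}
    - {"dp": [-8,8,0],"delta_rot": [0,0,5],"gripper": 30}
    - {"dp": [-8,8,0],"delta_rot": [0,0,7],"gripper": 30}
    - {"dp": [-8,8,0],"delta_rot": [0,0,7],"gripper": 30}

```text
t: 28.95
position: [570.0, 37.0, 421.4]
eef_rot: [0.7, 0.102, -0.7, 0.101]
wrist_force: [0.4, 0.3, -1.1]
width: 0.405
```

```bash
python3 st.py;python3 -c "
from h import *
b=snap('side','s24'); cv2.imwrite('pics/s24z.png',cv2.resize(b[80:210,270:410],None,fx=5,fy=5)[:600])"
```

```text
t 28.95 pos [570.   37.  421.4] F [ 0.4  0.3 -1.1] Tq [ 0.05 -0.   -0.04] w 34.6
x axis [-0.e+00  7.e-04 -1.e+00] tooly ang(mod180) 106.49 j [0.   0.18 1.23 0.   1.73 1.28]
rail: axis x 71.1  y -50.8  carr z 193.0  Fx 0.3 Fy 0.3
grasp pt [570.   37.1 266.4]
```

View pics/s24z.png

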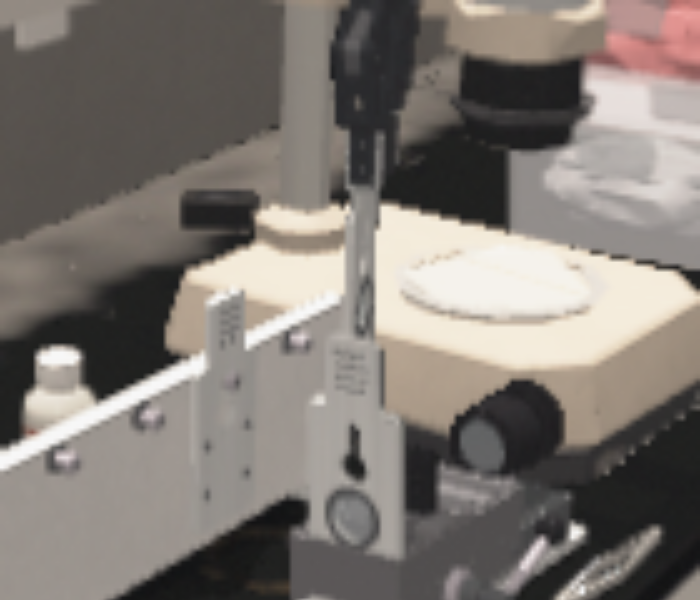

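Emit:
jog_arm:
  targets:
    - {"dp": [-5,2,0],"delta_rot": [0,0,7],"gripper": 30}
    - {"dp": [-6,2,0],"delta_rot": [0,0,7],"gripper": 30}
    - {"dp": [-6,2,0],"delta_rot": [0,0,7],"gripper": 30}
    - {"dp": [-6,2,0],"delta_rot": [0,0,7],"gripper": 30}
    - {"dp": [-6,2,0],"delta_rot": [0,0,7],"gripper": 30}
    - {"dp": [-6,2,0],"delta_rot": [0,0,7],"gripper": 30}
    - {"dp": [-6,2,0],"delta_rot": [0,0,7],"gripper": 30}
    - {"dp": [-6,2,0],"delta_rot": [0,0,7],"gripper": 30}
    - {"dp": [-5,2,0],"delta_rot": [0,0,5],"gripper": 30}
    - {"dp": [0,0,0],"delta_rot": [0,0,0],"gripper": 30}

```text
t: 29.83
position: [511.3, 58.9, 423.6]
eef_rot: [-0.547, -0.449, 0.547, -0.448]
wrist_force: [-0.1, -0.2, -0.7]
width: 0.409
```

```bash
python3 st.py
```

```text
t 29.83 pos [511.3  58.9 423.6] F [-0.1 -0.2 -0.7] Tq [-0.01  0.02  0.  ] w 34.9
x axis [-9.0e-04  1.1e-03 -1.0e+00] tooly ang(mod180) 168.68 j [0.04 0.02 1.4  0.   1.73 0.24]
rail: axis x 10.6  y -34.1  carr z 195.2  Fx -0.1 Fy -0.2
grasp pt [511.2  59.1 268.6]
```

Emit:
jog_arm:
  targets:
    - {"dp": [-5,-1.5,-4],"delta_rot": [0,0,4],"gripper": 30}
    - {"dp": [-4,-1.2,-6],"delta_rot": [0,0,2.4],"gripper": 30}
    - {"dp": [0,0,-10],"delta_rot": [0,0,0],"gripper": 30}
    - {"dp": [0,0,0],"delta_rot": [0,0,0],"gripper": 30}
    - {"dp": [0,0,0],"delta_rot": [0,0,0],"gripper": 30}

```text
t: 30.25
position: [501.9, 56.1, 403.3]
eef_rot: [0.526, 0.473, -0.525, 0.473]
wrist_force: [-0.1, 0.9, -1.1]
width: 0.403
```

```bash
python3 st.py
```

```text
t 30.25 pos [501.9  56.1 403.3] F [-0.1  0.9 -1.1] Tq [-0.01  0.05 -0.05] w 34.4
x axis [ 9.e-04  9.e-04 -1.e+00] tooly ang(mod180) 174.05 j [ 0.04 -0.    1.46  0.    1.68  0.14]
rail: axis x 1.8  y -37.7  carr z 174.9  Fx -0.1 Fy 0.9
grasp pt [502.   56.2 248.3]
```

```bash
python3 -c "
from h import *
b=snap('side','s25'); cv2.imwrite('pics/s25z.png',cv2.resize(b[90:220,300:420],None,fx=5,fy=5)[:650][:600])"
```

```text
(no output)
```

View pics/s25z.png

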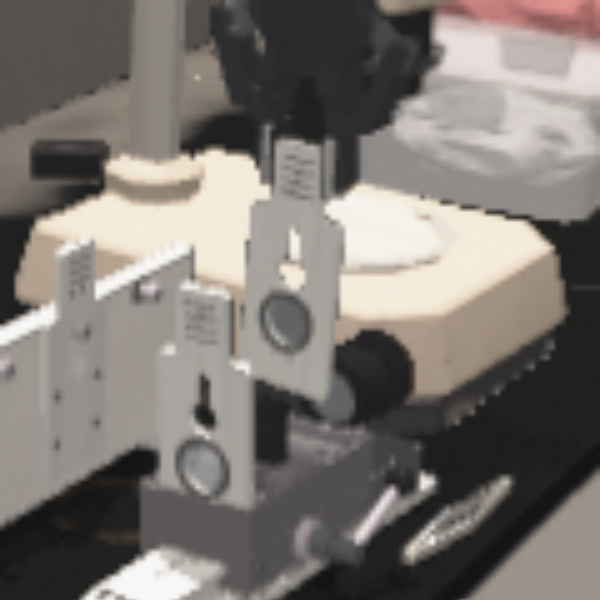

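Emit:
jog_arm:
  targets:
    - {"dp": [0,0,-10],"delta_rot": [0,0,1],"gripper": 30}
    - {"dp": [0,0,-10],"delta_rot": [0,0,0],"gripper": 30}
    - {"dp": [0,0,-8],"delta_rot": [0,0,0],"gripper": 30}
    - {"dp": [0,0,0],"delta_rot": [0,0,0],"gripper": 30}

```text
t: 30.63
position: [502.4, 56.1, 372.4]
eef_rot: [0.522, 0.478, -0.521, 0.477]
wrist_force: [-0.2, 0.3, -1.7]
width: 0.408
```

```bash
python3 st.py
```

```text
t 30.63 pos [502.4  56.1 372.4] F [-0.2  0.3 -1.7] Tq [-0.04  0.03 -0.03] w 34.8
x axis [ 7.e-04  9.e-04 -1.e+00] tooly ang(mod180) 174.94 j [0.04 0.01 1.51 0.   1.62 0.13]
rail: axis x 2.2  y -37.6  carr z 144.0  Fx -0.3 Fy 0.3
grasp pt [502.5  56.2 217.4]
```

Emit:
jog_arm:
  targets:
    - {"dp": [-0.2,0,-6],"delta_rot": [0,0,0],"gripper": 30}
    - {"dp": [0,0,-5],"delta_rot": [0,0,0],"gripper": 30}
    - {"dp": [0,0,-4],"delta_rot": [0,0,0],"gripper": 30}

```text
t: 30.88
position: [502.3, 56.1, 356.1]
eef_rot: [0.522, 0.477, -0.521, 0.477]
wrist_force: [0.6, 0.1, -1.0]
width: 0.405
```

```bash
python3 st.py
```

```text
t 30.88 pos [502.3  56.1 356.1] F [ 0.6  0.1 -1. ] Tq [-0.12  0.04 -0.02] w 34.6
x axis [ 9.e-04  9.e-04 -1.e+00] tooly ang(mod180) 174.9 j [0.04 0.02 1.53 0.   1.59 0.13]
rail: axis x 2.1  y -37.6  carr z 127.7  Fx 0.6 Fy 0.2
grasp pt [502.4  56.2 201.1]
```

Emit:
jog_arm:
  targets:
    - {"dp": [0,0,-4],"delta_rot": [0,0,0],"gripper": 30}
    - {"dp": [0,0,-4],"delta_rot": [0,0,0],"gripper": 30}
    - {"dp": [0,0,-4],"delta_rot": [0,0,0],"gripper": 30}

```text
t: 31.13
position: [502.3, 56.0, 342.9]
eef_rot: [0.522, 0.477, -0.521, 0.477]
wrist_force: [-0.1, 0.1, -0.6]
width: 0.406
```

```bash
python3 st.py
```

```text
t 31.13 pos [502.3  56.  342.9] F [-0.1  0.1 -0.6] Tq [-0.03 -0.01  0.04] w 34.7
x axis [ 1.1e-03  4.0e-04 -1.0e+00] tooly ang(mod180) 174.88 j [0.04 0.02 1.55 0.   1.56 0.13]
rail: axis x 2.2  y -37.9  carr z 114.5  Fx -0.1 Fy 0.1
grasp pt [502.5  56.  187.9]
```

Emit:
jog_arm:
  targets:
    - {"dp": [0,0,-4],"delta_rot": [0,0,0],"gripper": 30}
    - {"dp": [0,0,-3],"delta_rot": [0,0,0],"gripper": 30}
    - {"dp": [0,0,-2],"delta_rot": [0,0,0],"gripper": 30}

```text
t: 31.38
position: [502.5, 56.0, 335.8]
eef_rot: [0.523, 0.476, -0.52, 0.478]
wrist_force: [-5.0, -1.2, 17.8]
width: 0.404
```

```bash
python3 st.py
```

```text
t 31.38 pos [502.5  56.  335.8] F [-5.  -1.2 17.8] Tq [0.   1.78 0.07] w 34.5
x axis [ 4.6e-03  7.0e-04 -1.0e+00] tooly ang(mod180) 174.88 j [0.04 0.03 1.56 0.   1.55 0.13]
rail: axis x 3.1  y -37.7  carr z 107.4  Fx -4.8 Fy -1.6
grasp pt [503.3  56.1 180.8]
```

Seated (floor contact at 335.8, predicted 335.1). I'll release, rise and retreat.

Emit:
jog_arm:
  targets:
    - {"dp": [0,0,0.8],"delta_rot": [0,0,0],"gripper": 36}
    - {"dp": [0,0,0],"delta_rot": [0,0,0],"gripper": 50}
    - {"dp": [0,0,0],"delta_rot": [0,0,0],"gripper": 56}
    - {"dp": [0,0,10],"delta_rot": [0,0,0],"gripper": 60}
    - {"dp": [0,0,20],"delta_rot": [0,0,0],"gripper": 60}
    - {"dp": [0,0,25],"delta_rot": [0,0,0],"gripper": 60}
    - {"dp": [0,0,20],"delta_rot": [0,0,0],"gripper": 60}
    - {"dp": [-35,0,0],"delta_rot": [0,0,0],"gripper": 60}
    - {"dp": [-35,0,0],"delta_rot": [0,0,0],"gripper": 60}

```text
t: 32.13
position: [434.6, 55.9, 414.9]
eef_rot: [0.523, 0.477, -0.521, 0.477]
wrist_force: [-0.6, 0.0, 0.8]
width: 0.698
```

Emit:
jog_arm:
  targets:
    - {"dp": [-10,38,0],"delta_rot": [0,0,0],"gripper": 60}
    - {"dp": [-10,40,0],"delta_rot": [0,0,0],"gripper": 60}
    - {"dp": [-10,40,0],"delta_rot": [0,0,0],"gripper": 60}
    - {"dp": [-5,40,0],"delta_rot": [0,0,0],"gripper": 60}
    - {"dp": [-5,40,0],"delta_rot": [0,0,0],"gripper": 60}
    - {"dp": [0,40,0],"delta_rot": [0,0,0],"gripper": 60}
    - {"dp": [0,30,0],"delta_rot": [0,0,0],"gripper": 60}
    - {"dp": [0,0,0],"delta_rot": [0,0,0],"gripper": 60}

```text
t: 32.8
position: [384.5, 332.3, 423.2]
eef_rot: [0.528, 0.474, -0.52, 0.476]
wrist_force: [-0.2, 0.4, -0.4]
width: 0.7
```

```bash
python3 st.py;python3 -c "
from h import *
b=snap('side','s26'); cv2.imwrite('pics/s26z.png',cv2.resize(b[110:230,290:430],None,fx=5,fy=5))
b=snap('top','t26'); cv2.imwrite('pics/t26z.png',cv2.resize(b[90:240,280:480],None,fx=4,fy=4))"
```

```text
t 32.8 pos [384.5 332.3 423.2] F [-0.2  0.4 -0.4] Tq [-0.   -0.05  0.02] w 59.8
x axis [ 0.0111  0.0058 -0.9999] tooly ang(mod180) 174.35 j [ 0.64 -0.    1.42 -0.    1.71  0.74]
rail: axis x -137.2  y 228.5  carr z 194.8  Fx -0.2 Fy 0.4
grasp pt [386.2 333.2 268.2]
```

View pics/s26z.png

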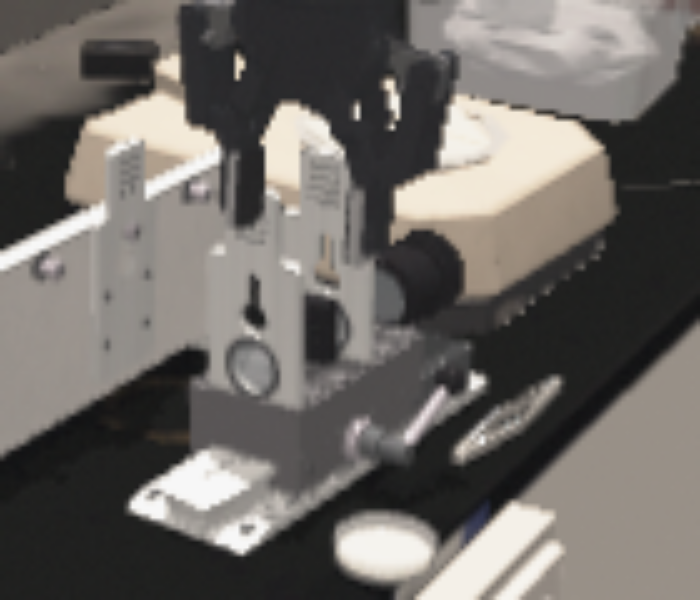

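View pics/t26z.png

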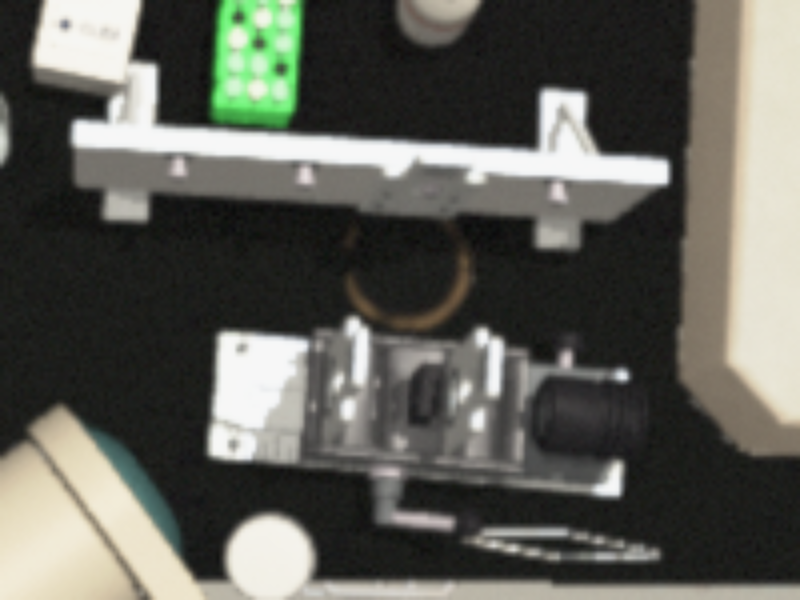

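Both frames stand in their slots (top cols ~350 and ~480), the blank still hangs, and the lever is down. As a direct check I'll touch the ball from above again to measure its height.

Emit:
jog_arm:
  targets:
    - {"dp": [0,-40,0],"delta_rot": [0,0,0],"gripper": 2}
    - {"dp": [0,-40,0],"delta_rot": [0,0.5,0],"gripper": 2}
    - {"dp": [5,-40,0],"delta_rot": [0,0,0],"gripper": 2}
    - {"dp": [5,-40,-10],"delta_rot": [0,0,0],"gripper": 2}
    - {"dp": [8,-40,-20],"delta_rot": [0,0,0],"gripper": 2}
    - {"dp": [10,-35,-25],"delta_rot": [0,0,0],"gripper": 2}
    - {"dp": [8,-22,-25],"delta_rot": [0,0,0],"gripper": 2}
    - {"dp": [4,-5,-20],"delta_rot": [0,0,0],"gripper": 2}
    - {"dp": [0,0,0],"delta_rot": [0,0,0],"gripper": 2}
    - {"dp": [0,0,0],"delta_rot": [0,0,0],"gripper": 2}

```text
t: 33.73
position: [419.0, 55.7, 329.0]
eef_rot: [0.531, 0.469, -0.524, 0.473]
wrist_force: [0.2, 0.0, 0.3]
width: 0.021
```

```bash
python3 st.py
```

```text
t 33.73 pos [419.   55.7 329. ] F [0.2 0.  0.3] Tq [-0.07  0.01  0.08] w 1.8
x axis [ 0.0119  0.0023 -0.9999] tooly ang(mod180) 173.54 j [ 0.04 -0.21  1.8   0.    1.54  0.16]
rail: axis x -78.7  y -44.7  carr z 100.6  Fx 0.2 Fy 0.1
grasp pt [420.8  56.1 174.1]
```

Emit:
jog_arm:
  targets:
    - {"dp": [6,-5,-15],"delta_rot": [0,0.7,1.4],"gripper": 2}
    - {"dp": [0,0,-20],"delta_rot": [0,0,0],"gripper": 2}
    - {"dp": [0,0,-20],"delta_rot": [0,0,0],"gripper": 2}
    - {"dp": [0,0,-5],"delta_rot": [0,0,0],"gripper": 2}
    - {"dp": [0,0,0],"delta_rot": [0,0,0],"gripper": 2}

```text
t: 34.15
position: [425.5, 51.3, 276.3]
eef_rot: [0.525, 0.476, -0.518, 0.48]
wrist_force: [-0.8, 0.4, -0.2]
width: 0.024
```

```bash
python3 st.py
```

```text
t 34.15 pos [425.5  51.3 276.3] F [-0.8  0.4 -0.2] Tq [ 0.04 -0.01  0.04] w 2.1
x axis [ 0.0115  0.0031 -0.9999] tooly ang(mod180) 175.01 j [ 0.03 -0.15  1.85  0.    1.42  0.12]
rail: axis x -71.9  y -48.5  carr z 47.9  Fx -0.8 Fy 0.3
grasp pt [427.3  51.7 121.4]
```

Emit:
jog_arm:
  targets:
    - {"dp": [-0.5,-1.5,-12],"delta_rot": [-0.1,0.6,0],"gripper": 2}
    - {"dp": [0,0,-10],"delta_rot": [0,0,0],"gripper": 2}
    - {"dp": [0,0,-4],"delta_rot": [0,0,0],"gripper": 2}
    - {"dp": [0,0,0],"delta_rot": [0,0,0],"gripper": 2}

```text
t: 34.48
position: [425.8, 50.6, 252.9]
eef_rot: [0.523, 0.477, -0.519, 0.48]
wrist_force: [-0.0, 0.5, -0.3]
width: 0.02
```

```bash
python3 st.py
```

```text
t 34.48 pos [425.8  50.6 252.9] F [-0.   0.5 -0.3] Tq [0.01 0.06 0.  ] w 1.7
x axis [ 0.007   0.0015 -1.    ] tooly ang(mod180) 175.12 j [ 0.03 -0.12  1.88  0.    1.38  0.12]
rail: axis x -72.5  y -49.5  carr z 24.5  Fx -0.1 Fy 0.5
grasp pt [426.8  50.8  97.9]
```

Emit:
jog_arm:
  targets:
    - {"dp": [-0.6,-0.5,-5],"delta_rot": [0,0.4,0],"gripper": 2}
    - {"dp": [0,0,-3],"delta_rot": [0,0,0],"gripper": 2}
    - {"dp": [0,0,-2],"delta_rot": [0,0,0],"gripper": 2}

```text
t: 34.73
position: [425.5, 50.2, 243.2]
eef_rot: [0.521, 0.478, -0.52, 0.478]
wrist_force: [0.6, -0.2, -0.6]
width: 0.026
```

```bash
python3 st.py
```

```text
t 34.73 pos [425.5  50.2 243.2] F [ 0.6 -0.2 -0.6] Tq [-0.03  0.01  0.02] w 2.2
x axis [ 0.001   0.0016 -1.    ] tooly ang(mod180) 175.12 j [ 0.03 -0.1   1.88  0.    1.36  0.12]
rail: axis x -73.8  y -50.0  carr z 14.8  Fx 0.6 Fy -0.1
grasp pt [425.6  50.4  88.2]
```

Emit:
jog_arm:
  targets:
    - {"dp": [-0.2,0,-2],"delta_rot": [0,0,0],"gripper": 2}
    - {"dp": [0,0,-1.5],"delta_rot": [0,0,0],"gripper": 2}

```text
t: 34.9
position: [425.4, 50.0, 240.1]
eef_rot: [0.521, 0.478, -0.52, 0.478]
wrist_force: [-6.0, -3.2, 13.5]
width: 0.021
```

```bash
python3 st.py
```

```text
t 34.9 pos [425.4  50.  240.1] F [-6.  -3.2 13.5] Tq [-0.4   1.11 -0.06] w 1.8
x axis [ 0.0012  0.001  -1.    ] tooly ang(mod180) 175.12 j [ 0.03 -0.1   1.89  0.    1.35  0.12]
rail: axis x -73.8  y -50.3  carr z 11.7  Fx -5.7 Fy -3.7
grasp pt [425.6  50.2  85.1]
```

Emit:
jog_arm:
  targets:
    - {"dp": [0.5,-0.3,-2.5],"delta_rot": [0,0,0],"gripper": 2}
    - {"dp": [0.3,0,-2.5],"delta_rot": [0,0,0],"gripper": 2}

```text
t: 35.07
position: [426.2, 49.5, 238.2]
eef_rot: [-0.52, -0.478, 0.521, -0.478]
wrist_force: [-15.4, -0.9, 27.1]
width: 0.025
```

```bash
python3 st.py
```

```text
t 35.07 pos [426.2  49.5 238.2] F [-15.4  -0.9  27.1] Tq [-0.34  2.81 -0.03] w 2.2
x axis [-1.1e-03 -5.0e-04 -1.0e+00] tooly ang(mod180) 175.12 j [ 0.03 -0.09  1.89 -0.    1.35  0.11]
rail: axis x -73.4  y -51.1  carr z 9.8  Fx -15.2 Fy -2.2
grasp pt [426.   49.4  83.2]
```

27 N down (more than the cam's 15 N) at the same height as before, so the lever is at its stop. I'll retreat and take a last look.

Emit:
jog_arm:
  targets:
    - {"dp": [-1,0,8],"delta_rot": [0,0,0],"gripper": 2}
    - {"dp": [0,0,25],"delta_rot": [0,0,0],"gripper": 2}
    - {"dp": [-5,0,40],"delta_rot": [0,0,0],"gripper": 2}
    - {"dp": [-20,10,40],"delta_rot": [0,0,0],"gripper": 2}
    - {"dp": [-20,35,40],"delta_rot": [0,0,0],"gripper": 2}
    - {"dp": [0,40,20],"delta_rot": [0,0,0],"gripper": 2}
    - {"dp": [0,40,0],"delta_rot": [0,0,0],"gripper": 2}
    - {"dp": [0,41,0],"delta_rot": [0,0,0],"gripper": 2}
    - {"dp": [0,41,0],"delta_rot": [0,0,0],"gripper": 2}
    - {"dp": [0,41,0],"delta_rot": [0,0,0],"gripper": 2}

```text
t: 35.9
position: [380.9, 285.9, 408.6]
eef_rot: [0.527, 0.474, -0.521, 0.475]
wrist_force: [1.4, -0.2, -0.4]
width: 0.024
```

Emit:
jog_arm:
  targets:
    - {"dp": [0,40,0],"delta_rot": [0,0,0],"gripper": 2}
    - {"dp": [0,30,0],"delta_rot": [0,0,0],"gripper": 2}
    - {"dp": [0,0,0],"delta_rot": [0,0,0],"gripper": 2}
    - {"dp": [0,0,0],"delta_rot": [0,0,0],"gripper": 2}

```text
t: 36.23
position: [378.3, 365.9, 407.8]
eef_rot: [0.526, 0.477, -0.518, 0.477]
wrist_force: [-0.2, -0.2, -0.1]
width: 0.025
```

```bash
python3 st.py;python3 -c "
from h import *
b=snap('side','s27'); cv2.imwrite('pics/s27z.png',cv2.resize(b[110:230,290:430],None,fx=5,fy=5))
b=snap('top','t27'); cv2.imwrite('pics/t27z.png',cv2.resize(b[90:240,200:480],None,fx=2.8,fy=2.8))"
```

```text
t 36.23 pos [378.3 365.9 407.8] F [-0.2 -0.2 -0.1] Tq [-0.06  0.01 -0.02] w 2.2
x axis [ 0.0078  0.0071 -0.9999] tooly ang(mod180) 174.81 j [0.7  0.05 1.39 0.   1.68 0.79]
rail: axis x -146.9  y 261.6  carr z 179.4  Fx -0.2 Fy -0.2
grasp pt [379.5 367.  252.8]
```

View pics/s27z.png

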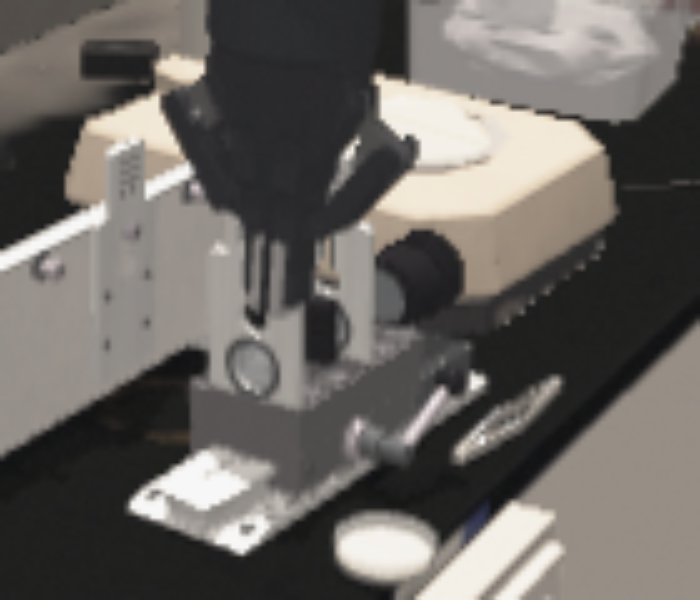

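View pics/t27z.png

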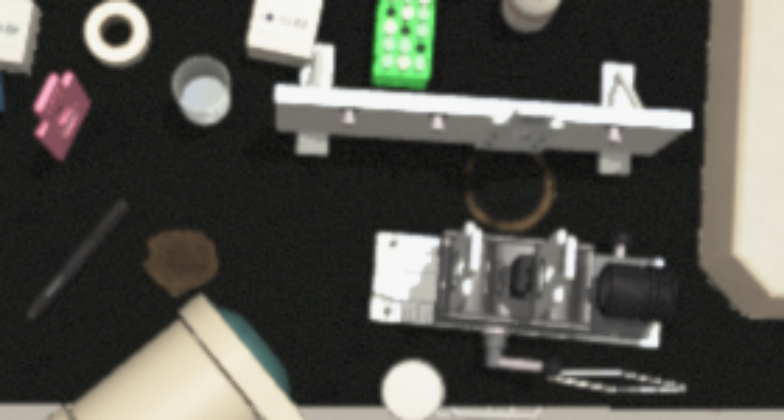

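All is as intended: the carriage is home against the carrier, the lever is down, two frames are in their slots, the blank hangs, and the dish and forceps are where they were.

```bash
python3 -c "
from h import *
print(bot.finish_job())"
```

```text
the job is handed in; nothing more can be done
None
```

I handed the job in at about 36 s with everything asked for in place. No verdict was reported.

- **Carriage:** I put it on from the rail's open end and slid it until it met the lamp's carrier, with about 9 N of contact. The last top view shows no visible gap there.
- **Clamp lever:** My first try, pinching the ball, slipped off partway. I then pushed the lever over and pressed it down. It stopped stiffly at 40 N, at the predicted height. A second press after the frames were in reached 27 N, well above the cam's 15 N, and stopped within about 1.5 mm of the same height. The camera alone only places the lever between about 5 degrees short and fully down, so I relied on the force check.
- **Frames:** There were two with glass windows. I lifted each about 24 mm and drew it off freely. One now stands in slot_3 and the other in slot_1, and both touched the slot floor at the expected height. Slot_3 needed a 2.5 mm sideways correction on the way in.
- **Left alone:** The blank plate is still on its screw. The petri dish, forceps and pink look-alikes appear unmoved, and the robot ended clear of everything.
- **Disagreements:** The two cameras differed by about 3–4 mm sideways around the rail. The slots also turned out about 2 mm from where the images put them. I settled both by feel.

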